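Grade milling balls on a tilting bar sieve

TASK

Grade the mixed milling balls: set the steel pan on the worktop under the sieve's discharge lip, and put every ball from the rack on the loading plate while the lock pin still holds the deck. Then draw the pin straight up out of its sleeve and stand it in the beaker, leaving the deck down, and raise the deck's black handle slowly, only part of the way, until all the small balls have dropped between the bars into the trough while the large ones still wait behind the lip. Then tip the deck further so that the large balls roll over the lip into the pan, and lower the deck back to its rest; leave the tweezers where they lie.

Things in the scene. Friction and masses are not known exactly. Their poses are not given: they have to be found in the camera images.
- sieve: fixed sieve stand. Origin on the worktop under the middle of the deck's pivot; x points away from the robot, y to the left along the deck (loading end -y, discharge end +y). Catch trough below: x -85..85, y -173..55 mm, walls 62 mm high; the pan fits under the lip when pushed against its +y end wall (y 55 mm). Uprights at x +-90, y -33..33, 186 mm high. Pivot axis along x, 165 mm high.
- deck (a joint): tilt of the deck, rad: 0 at rest (leans 8 degrees, loading end low), grows as the handle is raised; level at 0.14, stop at 1.10. Balls start to roll at about 0.2; raised slowly to 0.4-0.55 the small ones drop through and the large ones stop behind the lip; from about 0.9 those roll over it (use 1.05). The deck sinks back to 0 if let go. Locked while the pin is in.
- load_plate (a point): on the deck, top centre of the loading plate, 154 mm (x) by 120 mm (y), side walls 30 mm, end wall 24 mm high. Frame parallel to the sieve's at joint 0, turns with the deck. At rest the plate leans 8 degrees down to -y: a ball set down rolls to the -y end wall and stays. From y 61 mm on, four 10 mm bars run 172 mm along y at x -72, -24, 24, 72 mm (gaps 38 mm), a lip bar across their end.
- deck_handle (a point): on the deck, middle of the black handle bar: round, 12 mm thick, 108 mm long along the sieve's x, 56 mm beyond the loading end wall (free gap 50 mm), 144 mm above the worktop at rest, 224 mm from the pivot axis. It can be pinched from above and turns between the fingers as it rises.
- lip (a point): on the deck, middle of the discharge lip, 125 mm from the pivot axis; tipped, it comes down to about 60 mm above the worktop.
- trough (a point): middle of the inner floor of the catch trough, 8 mm above the worktop, frame of the sieve.
- sleeve_mouth (a point): middle of the upper mouth of the lock sleeve, a 42 mm square block in front of the stand (sieve x -130 mm, y 0), top at 60 mm, bore 16 mm, 44 mm deep. Above it, from 65 to 75 mm height, sits the 42 mm square eye of the deck's lock arm with the same bore.
- lock_pin: loose steel pin, diameter 14 mm, 163 mm long over all with a black 24 mm square knob, 26 mm high, on top; 0.12 kg. Origin at the tip, z up along the pin towards the knob. At the start it stands upright through eye and sleeve, tip 18 mm above the worktop; it is free once the tip is above 76 mm.
- pin_knob (a point): middle of the pin's knob, 150 mm above the tip.
- pin_tip (a point): the pin's lower end.
- beaker: loose empty glass beaker, 94 mm high, outer diameter about 70 mm, inner about 62 mm; origin at the centre of its underside, its spout towards its -y.
- pan: loose open steel pan, 210 mm (x) by 150 mm (y), walls 3 mm thick and 46 mm high with a round rim; about 0.4 kg. Origin at the centre of its underside. Its handle is on its -x side (towards the robot); its -y side belongs against the sieve's discharge end.
- pan_handle (a point): middle of the pan's black handle bar, a round bar of 12 mm diameter, 84 mm long along the pan's y, 37 mm out from its -x wall (31 mm free gap), 28 mm left (+y) of the wall's middle, 34 mm above the worktop.
- ball_rack: fixed grey rack plate, 216 mm (x) by 110 mm (y), top at 20 mm, with 2 rows of 3 round holes of 18 mm, 72 mm apart in x and 54 mm apart in y; origin on the worktop under its middle. Every ball present starts on one of the holes; grip the balls across the rack's x.
- large_1: white ceramic milling ball, diameter 46 mm, 0.16 kg; origin at its centre (41 mm above the worktop on the rack). It cannot pass the 38 mm gaps. May be absent.
- large_2: white ceramic milling ball, diameter 46 mm, 0.16 kg; origin at its centre (41 mm above the worktop on the rack). It cannot pass the 38 mm gaps. May be absent.
- large_3: white ceramic milling ball, diameter 46 mm, 0.16 kg; origin at its centre (41 mm above the worktop on the rack). It cannot pass the 38 mm gaps. May be absent.
- small_1: white ceramic milling ball, diameter 30 mm, 0.05 kg; origin at its centre (32 mm above the worktop on the rack). It falls through the 38 mm gaps. May be absent.
- small_2: white ceramic milling ball, diameter 30 mm, 0.05 kg; origin at its centre (32 mm above the worktop on the rack). It falls through the 38 mm gaps. May be absent.
- small_3: white ceramic milling ball, diameter 30 mm, 0.05 kg; origin at its centre (32 mm above the worktop on the rack). It falls through the 38 mm gaps. May be absent.
- tweezers: bystander: steel tweezers, 16 x 134 x 10 mm, to the right of the ball rack; leave it alone. Origin under its middle.
Things that resemble listed ones, but are neither listed nor needed, are in the scene too. What is shaped like the large_1 but yellow is not meant.

How it is judged (in metres and radians):
On the way, in this order (a step that is already met when the one before it is completed fails the run):
1. every ball lies on the loading plate, deck at rest and pin still home in its sleeve (x of large_1 in the frame of load_plate between -0.08 and 0.08 m and y of large_1 in the frame of load_plate between -0.066 and 0.066 m and z of large_1 in the frame of load_plate between 0.003 and 0.06 m and x of large_2 in the frame of load_plate between -0.08 and 0.08 m and y of large_2 in the frame of load_plate between -0.066 and 0.066 m and z of large_2 in the frame of load_plate between 0.003 and 0.06 m and x of large_3 in the frame of load_plate between -0.08 and 0.08 m and y of large_3 in the frame of load_plate between -0.066 and 0.066 m and z of large_3 in the frame of load_plate between 0.003 and 0.06 m and x of small_1 in the frame of load_plate between -0.08 and 0.08 m and y of small_1 in the frame of load_plate between -0.066 and 0.066 m and z of small_1 in the frame of load_plate between 0.003 and 0.06 m and x of small_2 in the frame of load_plate between -0.08 and 0.08 m and y of small_2 in the frame of load_plate between -0.066 and 0.066 m and z of small_2 in the frame of load_plate between 0.003 and 0.06 m and x of small_3 in the frame of load_plate between -0.08 and 0.08 m and y of small_3 in the frame of load_plate between -0.066 and 0.066 m and z of small_3 in the frame of load_plate between 0.003 and 0.06 m and value of joint deck below 0.04 rad and z of pin_tip in the frame of sleeve_mouth below -0.03 m and horizontal distance between pin_tip and sleeve_mouth below 0.01 m), for 0.2 s.
2. the pin is drawn and stands in the beaker, the deck still down with every ball on the loading plate (x of pin_tip in the frame of beaker between -0.036 and 0.036 m and y of pin_tip in the frame of beaker between -0.04 and 0.036 m and z of pin_tip in the frame of beaker between -0.002 and 0.03 m and angle between beaker's own z axis and vertical below 0.1 rad and height (world z) of pin_knob above 0.05 m and x of large_1 in the frame of load_plate between -0.08 and 0.08 m and y of large_1 in the frame of load_plate between -0.066 and 0.066 m and z of large_1 in the frame of load_plate between 0.003 and 0.06 m and x of large_2 in the frame of load_plate between -0.08 and 0.08 m and y of large_2 in the frame of load_plate between -0.066 and 0.066 m and z of large_2 in the frame of load_plate between 0.003 and 0.06 m and x of large_3 in the frame of load_plate between -0.08 and 0.08 m and y of large_3 in the frame of load_plate between -0.066 and 0.066 m and z of large_3 in the frame of load_plate between 0.003 and 0.06 m and x of small_1 in the frame of load_plate between -0.08 and 0.08 m and y of small_1 in the frame of load_plate between -0.066 and 0.066 m and z of small_1 in the frame of load_plate between 0.003 and 0.06 m and x of small_2 in the frame of load_plate between -0.08 and 0.08 m and y of small_2 in the frame of load_plate between -0.066 and 0.066 m and z of small_2 in the frame of load_plate between 0.003 and 0.06 m and x of small_3 in the frame of load_plate between -0.08 and 0.08 m and y of small_3 in the frame of load_plate between -0.066 and 0.066 m and z of small_3 in the frame of load_plate between 0.003 and 0.06 m and value of joint deck below 0.06 rad), for 0.2 s.
3. all the small balls have dropped into the trough while all the large ones are still on the deck (x of small_1 in the frame of trough between -0.085 and 0.085 m and y of small_1 in the frame of trough between -0.114 and 0.114 m and z of small_1 in the frame of trough between 0.005 and 0.05 m and x of small_2 in the frame of trough between -0.085 and 0.085 m and y of small_2 in the frame of trough between -0.114 and 0.114 m and z of small_2 in the frame of trough between 0.005 and 0.05 m and x of small_3 in the frame of trough between -0.085 and 0.085 m and y of small_3 in the frame of trough between -0.114 and 0.114 m and z of small_3 in the frame of trough between 0.005 and 0.05 m and x of large_1 in the frame of load_plate between -0.08 and 0.08 m and y of large_1 in the frame of load_plate between -0.066 and 0.265 m and z of large_1 in the frame of load_plate between 0 and 0.08 m and x of large_2 in the frame of load_plate between -0.08 and 0.08 m and y of large_2 in the frame of load_plate between -0.066 and 0.265 m and z of large_2 in the frame of load_plate between 0 and 0.08 m and x of large_3 in the frame of load_plate between -0.08 and 0.08 m and y of large_3 in the frame of load_plate between -0.066 and 0.265 m and z of large_3 in the frame of load_plate between 0 and 0.08 m), for 0.2 s.
4. all the large balls have been tipped into the pan (x of large_1 in the frame of pan between -0.104 and 0.104 m and y of large_1 in the frame of pan between -0.074 and 0.074 m and z of large_1 in the frame of pan between 0.01 and 0.05 m and x of large_2 in the frame of pan between -0.104 and 0.104 m and y of large_2 in the frame of pan between -0.074 and 0.074 m and z of large_2 in the frame of pan between 0.01 and 0.05 m and x of large_3 in the frame of pan between -0.104 and 0.104 m and y of large_3 in the frame of pan between -0.074 and 0.074 m and z of large_3 in the frame of pan between 0.01 and 0.05 m), for 0.2 s.
At the end, for the whole second after the job is handed in: small balls in the trough, large balls in the pan, all at rest (under 3 cm/s); pan flat on the worktop; pin standing in the upright beaker, its tip within 30 mm of the beaker's floor; deck back at rest (under 0.05 rad) (all of step 4 and x of small_1 in the frame of trough between -0.085 and 0.085 m and y of small_1 in the frame of trough between -0.114 and 0.114 m and z of small_1 in the frame of trough between 0.005 and 0.05 m and x of small_2 in the frame of trough between -0.085 and 0.085 m and y of small_2 in the frame of trough between -0.114 and 0.114 m and z of small_2 in the frame of trough between 0.005 and 0.05 m and x of small_3 in the frame of trough between -0.085 and 0.085 m and y of small_3 in the frame of trough between -0.114 and 0.114 m and z of small_3 in the frame of trough between 0.005 and 0.05 m and x of pin_tip in the frame of beaker between -0.036 and 0.036 m and y of pin_tip in the frame of beaker between -0.04 and 0.036 m and z of pin_tip in the frame of beaker between -0.002 and 0.03 m and angle between beaker's own z axis and vertical below 0.1 rad and height (world z) of pin_knob above 0.05 m and linear speed of each of large_1, large_2, large_3, small_1, small_2, small_3, pan, lock_pin below 0.03 m/s and value of joint deck below 0.05 rad and angle between pan's own z axis and vertical below 0.05 rad and height (world z) of pan below 0.01 m); the robot touches nothing.
It fails at once if the tweezers is moved by more than 30 mm (distance of tweezers from where it was at the start of the episode above 0.03 m).
It fails at once if the beaker is knocked over (angle between beaker's own z axis and vertical above 0.6 rad).
Of large_1, large_2, large_3 only 1 to 3 are there at a start; the rules pass over those that are not, and their reading is None.
Of small_1, small_2, small_3 only 2 to 3 are there at a start; the rules pass over those that are not, and their reading is None.
At some moment in a run one of pan may be knocked a few centimetres aside while the robot is not near it.
It also fails if it takes over 210 s, if anything falls off the work surface, if the arm or the gripper's body presses on something with over 40 N, if the wrist force passes 120 N, or if a joint passes its speed limit or range.

ROBOT

A 6-joint arm with a two-finger parallel gripper is mounted at the origin on a cart in front of the work surface, level with it; the furniture and walls round the work are solid. World frame = base frame: x ahead of the robot, y to its left, z up, the work surface at z = 0. Lengths are in mm, angles in rad, forces in N, time in s.
With the tool pointing down it reaches from about 275 to 750 mm from the base axis. Payload 10.2 kg.
Tool frame: the origin (TCP) lies midway between the tips of the shut fingers; the grasp point (between the pads) lies grip_depth behind it (grip_depth is the distance from the TCP to the grasp point, in mm); z points along the fingers, y is the line along which they close (so a half turn about z gives the same grasp; the last joint's range is limited). The gripper opens to 85 mm and grips with 20 to 120 N. Pads are 22 mm wide; open, the fingers measure 114 mm over their backs; the gripper's body (76 mm by 85 mm) begins 54 mm behind the grasp point. The pads swing forward as they close: fully open they stand 13 mm farther back than shut.
Start: joints at [-1.444, 0.313, 1.498, -0, 1.331, -0.223], TCP at [179.91, -493.217, 231.294] pointing down, gripper open.
Joint ranges: [-2.94, 2.94], [-0.97, 2.17], [0.19, 2.56], [-1.23, 4.37], [0.02, 3.11], [-2.88, 2.88]. Speed limits (rad/s): [2.39, 2.39, 3.01, 3.14, 3.14, 3.14].

INTERFACE

Orientations are given as a unit quaternion [w, x, y, z].
In Python, from rig import * gives the robot as it stands.
- The arm moves only by the tool servo_tool, never from a script. Its argument "commands" is a list of rows, each a list of 3 entries, a list of its own where there are three numbers: the gripper command: -1 is fully open, 1 is shut, values between are in proportion, then the shift along the tool's x, y, z in m, then the turn, a rotation vector about the tool's x, y, z in units of 6 degrees (1.0 is 6 degrees). In form: [[grip, [dx, dy, dz], [ax, ay, az]], ...]. A call has 1 to 10 rows; each row shifts and turns the commanded pose from where the row before left it, along the tool's axes as they then stand; what a row does not reach is not made up. A row lasts 1/12 s, in which the tool goes at most 41.7 mm and 7.16 degrees, less where a joint would pass 70% of its speed; a pose out of reach is approached as far as the arm can. A call is refused whole if a number of a shift passes 0.0417 or a number of a turn 1, either way. A call with a gripper value outside its range is refused whole. The fingers move at their own pace and stop on an object; "squeeze" is the grip in N (left out, the last holds). Time passes only in rows, so rows that do not move let the fingers close. It gives the time, the measured TCP pose, the force, the opening and the grip force at its end, in the units of the state.
- sense(): the state, without advancing time (a new reading comes with each control period).
- capture(name): name is "side" or "top"; returns a dict with "pixels" (480x640x3 uint8, red, green, blue), "z_map" (480x640 float32, mm along the optical axis (not along the pixel's ray), 0 where there is no reading), "fx", "fy", "cx", "cy" (pixels), "distortion" ([k1, k2, p1, p2, k3] as OpenCV has them; the pictures are not rectified), "rvec" (rotation vector, rad) and "tvec" (3), from world to camera coordinates, as OpenCV has them. Camera axes: x right, y down, z forward; pixel columns grow to the right and rows downward; lengths in mm; the calibration is good to about 2 mm. A picture is of the moment at which its call begins.
- finish_job(): hands the job in; it is judged then, once.
The state is a dict: "time_s": time; "joints": joint angles; "dq": joint speeds; "tau": joint torques, N m; "eef_pos": TCP position; "ee_rot": TCP orientation; "force": force on the tool from outside, world axes, zero at the start; "wrist_torque": the same for the moment, N m; "grip_width": opening from 0.0 (shut) to 1.0 (fully open); "grip_force": force on a finger pad.
Only numpy, scipy, OpenCV 4.12 (cv2) and the standard library are available. Lean on these libraries where they do the work, as an engineer would, in place of code of your own. Each camera call takes 0.05 s, during which the arm holds its last target. There are 200 camera calls.

## Working session

There is one attempt and no reset: what is moved stays moved. The work goes in short steps, Python scripts to look and compute and a tool call to move; the robot and the scene stay as the last step left them, time stands still between calls to the robot, and variables do not carry over. Pictures are saved under pics/ and viewed, at most 14 in all, crops included, and the job is handed in when it is done.

Besides the shell and the picture viewer there is one more tool, called after "Call:" as name(argument=value, ...) on one line, values as JSON. servo_tool: Moves the arm, as the interface text tells. Its arguments: {"type":"object","properties":{"commands":{"type":"array"},"squeeze":{"type":"number"}},"required":["commands"]}

```bash
mkdir -p pics; ls; python3 - <<'E'
from rig import *
import cv2
print(sense())
for n in("top","side"):
    c=capture(n); cv2.imwrite(f"pics/{n}0.png",c["pixels"][:,:,::-1]); print(n,c["fx"],c["cx"],c["cy"],c["distortion"],c["rvec"],c["tvec"])
E
```

```text
pics
{'time_s': 0.0, 'joints': array([-1.44438419e+00,  3.13444350e-01,  1.49845081e+00, -2.43384202e-05,
        1.33099201e+00, -2.23360551e-01]), 'dq': array([ 0.0006778 ,  0.00112072,  0.00156224,  0.00295802, -0.00071453,
       -0.00094253]), 'tau': array([ 1.29792884e-04, -4.12266254e+01, -2.59741187e+01, -1.36932263e-04,
        4.24539248e-03, -3.46801787e-08]), 'eef_pos': array([ 179.87762226, -492.9445697 ,  230.73279914]), 'ee_rot': array([-6.47068311e-04,  9.84745610e-01,  1.73999035e-01,  1.95577053e-05]), 'force': array([ 0.33088825, -0.12255446,  0.31491586]), 'wrist_torque': array([ 0.03536204, -0.00360483, -0.04518445]), 'grip_force': 0.0, 'grip_width': 1.0011810188543775}
top 499.1884480782955 325.3767391696092 227.58296643277498 [0.04189084 0.         0.         0.         0.        ] [ 1.96087346 -2.23429148  0.26312299] [   9.98534478  515.4012703  1303.61082139]
side 448.22214893859666 311.41820258367704 240.9639212856928 [-0.00035714  0.          0.          0.          0.        ] [ 2.08024143  0.07509679 -0.00922747] [-484.53662392   83.60965274 1195.43638794]
```

View pics/top0.png

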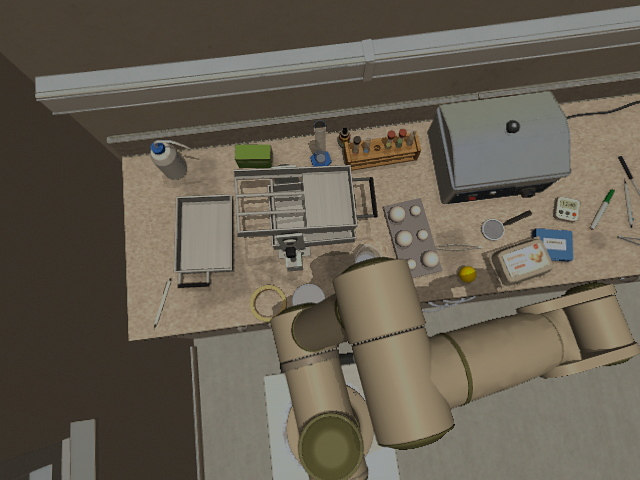

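View pics/side0.png

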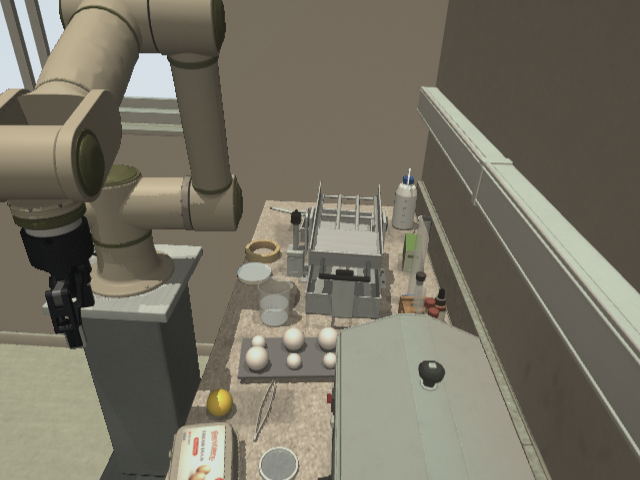

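The top view shows the sieve at (295,205), with its pin knob at (291,252). The rack is at (412,238): large balls at (398,213), (405,238) and (430,259), small ones at (415,211), (421,236) and (411,264). The pan is at (204,233), with its handle at (194,285). The glass beaker is at (365,258), half hidden.

Things that could be mistaken for the targets:
- the yellow ball at (468,273), which looks like a large ball
- the dish at (308,295) and the ring at (268,302), which look like the beaker
- the cylinder at (320,155), which also looks like the beaker
- the grey dish at (493,229)

I choose the white balls on the rack and the 94 mm glass beaker.

```bash
cat > h.py <<'E'
from rig import *
import numpy as np, cv2
from scipy.spatial.transform import Rotation as R
def K(c): return np.array([[c["fx"],0,c["cx"]],[0,c["fy"],c["cy"]],[0,0,1.]])
def plane(c,uv,z):
    "pixels -> world at height z"
    n=cv2.undistortPoints(np.array(uv,float).reshape(-1,1,2),K(c),np.array(c["distortion"]))[:,0]
    M=R.from_rotvec(np.ravel(c["rvec"])).as_matrix(); o=-M.T@np.ravel(c["tvec"])
    d=np.c_[n,np.ones(len(n))]@M
    return o+d*((z-o[2])/d[:,2])[:,None]
def cloud(c):
    "world points of every pixel, HxWx3, nan where none"
    h,w=c["z_map"].shape; u,v=np.meshgrid(np.arange(w),np.arange(h))
    n=cv2.undistortPoints(np.stack([u,v],-1).reshape(-1,1,2).astype(float),K(c),np.array(c["distortion"]))[:,0]
    z=c["z_map"].ravel().astype(float); z[z==0]=np.nan
    M=R.from_rotvec(np.ravel(c["rvec"])).as_matrix()
    return ((np.c_[n,np.ones(len(n))]*z[:,None]-np.ravel(c["tvec"]))@M).reshape(h,w,3)
def proj(c,p):
    return cv2.projectPoints(np.array(p,float).reshape(-1,1,3),np.ravel(c["rvec"]),np.ravel(c["tvec"]),K(c),np.array(c["distortion"]))[0][:,0]
def crop(c,x0,y0,x1,y1,s,name):
    cv2.imwrite("pics/"+name,cv2.resize(np.ascontiguousarray(c["pixels"][y0:y1,x0:x1,::-1]),None,fx=s,fy=s,interpolation=cv2.INTER_CUBIC))
E
python3 - <<'E'
from h import *
c=capture("top"); crop(c,165,140,455,320,2.75,"t1.png")
P=cloud(c); np.save("P.npy",P)
for n,(u,v) in dict(L1=(398,213),L2=(405,238),L3=(430,259),s1=(415,211),s2=(421,236),s3=(411,264)).items():
    print(n,P[v,u].round(), plane(c,[(u,v)],41 if n[0]=='L' else 32)[0].round())
for n,(u,v) in dict(rack=(420,222),knob=(291,252),hand=(373,197),panh=(194,285),panfloor=(204,233),beak=(365,252),plate=(328,200)).items(): print(n,P[v,u].round())
s=capture("side"); crop(s,220,170,430,400,2.6,"s1.png")
E
```

```text
L1 [ 527. -260.   64.] [ 532. -264.   41.]
L2 [ 455. -268.   61.] [ 459. -271.   41.]
L3 [ 389. -324.   64.] [ 393. -329.   41.]
s1 [ 530. -311.   47.] [ 534. -314.   32.]
s2 [ 459. -316.   43.] [ 461. -318.   32.]
s3 [ 385. -275.   44.] [ 387. -277.   32.]
rack [ 503. -325.   20.]
knob [434.  38. 180.]
hand [ 557. -188.  144.]
panh [405. 314.  41.]
panfloor [558. 287.  -6.]
beak [ 434. -156.   45.]
plate [559. -70. 165.]
```

View pics/t1.png

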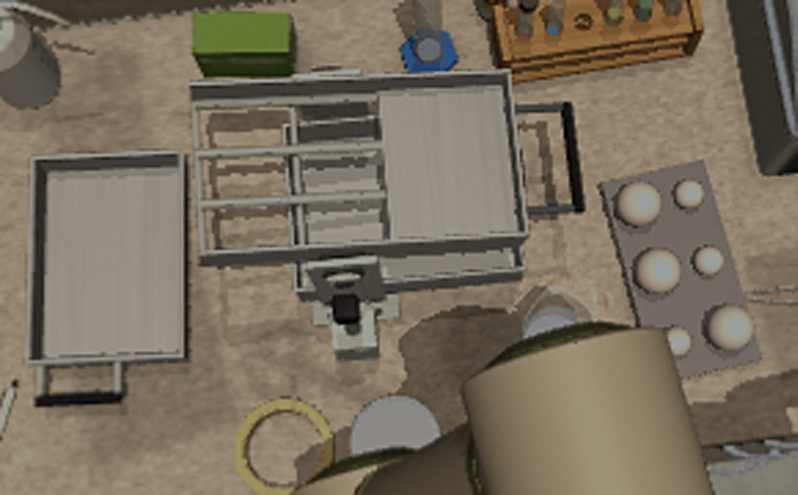

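View pics/s1.png

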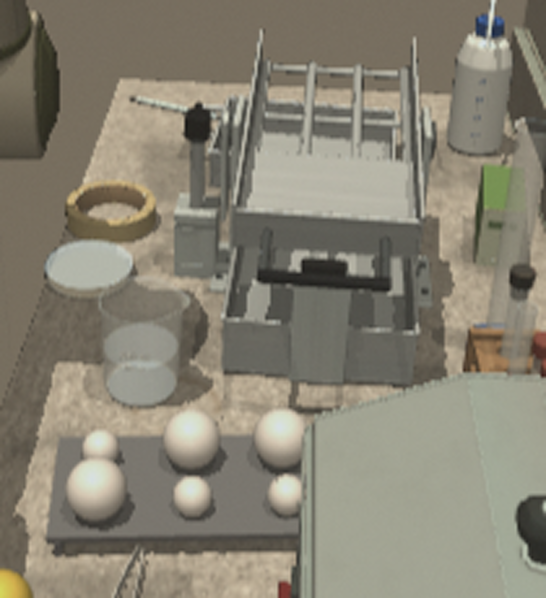

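The crops confirm the choices. The large white balls have centres in the top crop at (638,203), (657,270) and (730,328); the small ones are at (689,193), (708,260) and (678,341). The pin knob is at (347,308), the pan corners at (32,157), (185,153), (186,358) and (28,362), and the deck handle runs (568,104)-(580,210). The beaker stands by itself, left of the rack, and the yellow ball is well away.

```bash
python3 - <<'E'
import rig; print([n for n in dir(rig) if n[0]!='_']); 
print(getattr(rig,'grip_depth',None))
from h import *
c=capture("top")
g=lambda L:[(165+(u+.5)/2.75-.5,140+(v+.5)/2.75-.5) for u,v in L]
def show(n,L,z): print(n,plane(c,g(L),z)[:,:2].round(1).tolist())
show("pan",[(32,157),(185,153),(186,358),(28,362)],46)
show("panhandle ends",[(37,400),(121,396)],36)
show("deckhandle ends",[(568,104),(580,210)],146)
show("knob",[(347,308)],179)
show("large",[(638,203),(657,270),(730,328)],43)
show("small",[(689,193),(708,260),(678,341)],34)
show("rack",[(601,184),(702,160),(760,357)],20)
s=capture("side")
gs=lambda L:[(220+(u+.5)/2.6-.5,170+(v+.5)/2.6-.5) for u,v in L]
def shs(n,L,z): print(n,plane(s,gs(L),z)[:,:2].round(1).tolist())
shs("beaker base L R front",[(106,385),(180,385),(141,404)],0)
shs("beaker rim ",[(100,300),(190,300),(145,288),(145,318)],94)
shs("large",[(281,438),(191,438),(97,489)],41)
shs("small",[(286,494),(192,496),(100,448)],32)
shs("knob",[(197,120)],168); shs("handle",[(260,275),(390,285)],144)
P=cloud(c)
# fit spheres' centres
from scipy.optimize import least_squares
for n,(u,v),r,z in [("L",(398,213),23,41),("L",(404.5,238),23,41),("L",(430,259),23,41),("s",(415,210),15,32),("s",(422,235),15,32),("s",(411.3,264),15,32)]:
    w=P[int(v)-12:int(v)+13,int(u)-12:int(u)+13].reshape(-1,3); w=w[(w[:,2]>z)&(w[:,2]<z+r+8)]
    c0=plane(c,[(u,v)],z)[0]; w=w[np.hypot(*(w-c0)[:,:2].T)<r+5]
    f=least_squares(lambda p:np.linalg.norm(w-[p[0],p[1],z],axis=1)-r,c0[:2],loss='soft_l1'); print(n,len(w),f.x.round(1))
E
```

```text
['PlanningError', 'capture', 'finish_job', 'grip_depth', 'sense']
18.700000000000003
pan [[658.1, 344.6], [642.4, 190.4], [432.0, 207.5], [448.4, 361.1]]
panhandle ends [[411.5, 357.4], [404.6, 275.7]]
deckhandle ends [[610.3, -191.1], [505.5, -186.5]]
knob [[434.7, 38.6]]
large [[530.9, -259.8], [459.8, -267.3], [392.4, -329.0]]
small [[536.8, -314.7], [465.1, -321.6], [387.5, -277.6]]
rack [[561.7, -229.4], [573.6, -337.1], [363.0, -358.8]]
beaker base L R front [[375.6, -157.3], [441.6, -151.4], [410.2, -180.4]]
beaker rim  [[373.8, -159.7], [450.3, -152.6], [409.6, -138.1], [415.3, -182.1]]
large [[533.4, -260.4], [462.1, -266.6], [397.1, -328.7]]
small [[539.0, -312.8], [467.9, -320.8], [390.3, -274.3]]
knob [[438.1, 46.5]]
handle [[510.0, -183.5], [614.9, -188.0]]
L 206 [ 530.6 -260.8]
L 215 [ 459.2 -268.4]
L 219 [ 393.8 -329.3]
s 91 [ 536.6 -314. ]
s 89 [ 465.4 -321.8]
s 74 [ 387.5 -276.1]
```

```bash
cat >> h.py <<'E'
def plan(wps,step=40,start=None):
    """wps: (x,y,z,yaw[,step]) of the TCP, tool down; yaw = heading of tool x. Prints rounded [shift],[turn] rows."""
    if start is None:
        s=sense(); p=s["eef_pos"].copy(); q=np.array(s["ee_rot"]); M=R.from_quat(np.r_[q[1:],q[0]])
    else: p=np.array(start[:3],float); M=R.from_matrix(ori(start[3]))
    for w in wps:
        t=np.array(w[:3],float); T=R.from_matrix(ori(w[3])); st=w[4] if len(w)>4 else step
        n=int(max(np.ceil(np.linalg.norm(t-p)/st-.05),np.ceil(np.degrees((M.inv()*T).magnitude())/6-.02),1)); rows=[]
        for k in range(n,0,-1):
            d=np.round(M.inv().apply((t-p)/k)/1000,3); a=np.round(np.degrees((M.inv()*T).as_rotvec()/k)/6,2)
            a=np.clip(a,-1,1); rows.append(f"[{d.tolist()},{a.tolist()}]".replace(" ",""))
            p=p+M.apply(d*1000); M=M*R.from_rotvec(np.radians(a*6))
        print(w,n,"rows:",", ".join(rows).replace("0.0,","0,").replace("-0,","0,").replace("0.0]","0]"))
def ori(yaw):
    x=np.array([np.cos(yaw),np.sin(yaw),0]); z=np.array([0,0,-1.]); return np.c_[x,np.cross(z,x),z]
E
python3 - <<'E'
from h import *
plan([(300,-400,260,0.8),(420,-100,260,1.486),(407,316,120,1.486),(407,316,16,1.486)])
E
```

```text
(300, -400, 260, 0.8) 5 rows: [[0.029,-0.009,-0.006],[0,0,-0.86]], [[0.03,-0.007,-0.006],[0,0,-0.86]], [[0.03,-0.004,-0.006],[0,0,-0.86]], [[0.03,-0.001,-0.005],[0,0,-0.86]], [[0.031,0.001,-0.006],[0,0,-0.86]]
(420, -100, 260, 1.486) 9 rows: [[0.033,-0.014,0],[0,0,-0.73]], [[0.034,-0.011,0],[0,0,-0.73]], [[0.035,-0.008,0],[0,0,-0.73]], [[0.035,-0.006,0],[0,0,-0.73]], [[0.036,-0.003,0],[0,0,-0.73]], [[0.036,0,0],[0,0,-0.73]], [[0.036,0.002,0],[0,0,-0.72]], [[0.035,0.005,0],[0,0,-0.73]], [[0.035,0.008,0],[0,0,-0.72]]
(407, 316, 120, 1.486) 11 rows: [[0.038,-0.004,0.013],[0,0,-0]], [[0.038,-0.004,0.013],[0,0,-0]], [[0.037,-0.004,0.013],[0,0,-0]], [[0.038,-0.004,0.013],[0,0,-0]], [[0.037,-0.005,0.013],[0,0,-0]], [[0.038,-0.004,0.013],[0,0,-0]], [[0.037,-0.005,0.012],[0,0,-0]], [[0.038,-0.004,0.013],[0,0,-0]], [[0.037,-0.005,0.012],[0,0,-0]], [[0.038,-0.004,0.013],[0,0,-0]], [[0.037,-0.005,0.012],[0,0,-0]]
(407, 316, 16, 1.486) 3 rows: [[0,0,0.035],[0,0,-0]], [[0,0,0.035],[0,0,-0]], [[0,0,0.034],[0,0,-0]]
```

Call:
servo_tool(commands=[[0.34,[0.029,-0.009,-0.006],[0,0,-0.86]],[0.34,[0.03,-0.007,-0.006],[0,0,-0.86]],[0.34,[0.03,-0.004,-0.006],[0,0,-0.86]],[0.34,[0.03,-0.001,-0.006],[0,0,-0.86]],[0.34,[0.03,0.001,-0.006],[0,0,-0.86]],[0.34,[0.033,-0.014,0],[0,0,-0.73]],[0.34,[0.034,-0.011,0],[0,0,-0.73]],[0.34,[0.035,-0.008,0],[0,0,-0.73]],[0.34,[0.035,-0.006,0],[0,0,-0.73]],[0.34,[0.036,-0.003,0],[0,0,-0.73]]], squeeze=40)

```text
time_s: 1.13
eef_pos: [365.9, -232.1, 261.3]
ee_rot: [0.0, 0.829, 0.559, 0.0]
force: [1.1, -0.5, 0.0]
grip_width: 0.328
grip_force: 0.0
```

Call:
servo_tool(commands=[[0.34,[0.036,0,0],[0,0,-0.73]],[0.34,[0.036,0.002,0],[0,0,-0.73]],[0.34,[0.035,0.005,0],[0,0,-0.73]],[0.34,[0.035,0.008,0],[0,0,-0.73]],[0.34,[0.04,-0.004,0],[0,0,0]],[0.34,[0.04,-0.004,0],[0,0,0]],[0.34,[0.04,-0.004,0],[0,0,0]],[0.34,[0.04,-0.004,0],[0,0,0]],[0.34,[0.04,-0.004,0],[0,0,0]],[0.34,[0.04,-0.004,0],[0,0,0]]])

```text
time_s: 1.97
eef_pos: [414.1, 142.6, 261.5]
ee_rot: [0.0, 0.736, 0.677, 0.0]
force: [0.0, 0.1, 0.4]
grip_width: 0.33
grip_force: 0.0
```

```bash
python3 - <<'E'
from h import *
s=sense(); print(s["time_s"],s["eef_pos"].round(1),s["ee_rot"].round(3),s["grip_width"],s["joints"].round(2))
plan([(407,316,100,1.486),(407,316,17,1.486)])
E
```

```text
1.9667 [414.1 142.6 261.5] [0.    0.736 0.677 0.   ] 0.32956242222411825 [ 0.06  0.09  1.69 -0.    1.36  0.15]
(407, 316, 100, 1.486) 6 rows: [[0.029,-0.004,0.027],[0,0,0]], [[0.029,-0.003,0.027],[0,0,0]], [[0.029,-0.004,0.027],[0,0,0]], [[0.028,-0.003,0.027],[0,0,0.01]], [[0.029,-0.004,0.027],[0,0,0]], [[0.028,-0.004,0.026],[0,0,0.01]]
(407, 316, 17, 1.486) 3 rows: [[0,0,0.028],[0,0,-0]], [[0,0,0.028],[0,0,-0]], [[0,0,0.027],[0,0,-0]]
```

Call:
servo_tool(commands=[[0.34,[0.029,-0.004,0.027],[0,0,0]],[0.34,[0.029,-0.004,0.027],[0,0,0]],[0.34,[0.029,-0.004,0.027],[0,0,0]],[0.34,[0.029,-0.003,0.027],[0,0,0]],[0.34,[0.028,-0.004,0.027],[0,0,0]],[0.34,[0.028,-0.004,0.026],[0,0,0]],[0.34,[0,0,0.03],[0,0,0]],[0.34,[0,0,0.03],[0,0,0]],[0.34,[0,0,0],[0,0,0]]])

```text
time_s: 2.72
eef_pos: [403.0, 312.9, 35.5]
ee_rot: [-0.001, 0.735, 0.678, -0.004]
force: [-0.4, -1.0, -0.7]
grip_width: 0.329
grip_force: 0.0
```

```bash
python3 - <<'E'
from h import *
c=capture("top"); crop(c,150,150,330,330,3,"t2.png")
E
```

```text
(no output)
```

View pics/t2.png

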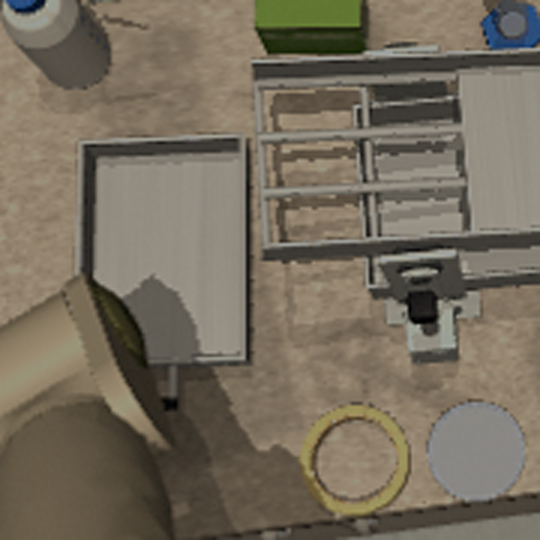

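The picture shows the arm over the pan's handle, with one bar end still visible at crop (170,405). The pan hasn't moved. I'll close and judge the grasp by the opening, which should read about 0.14 for the 12 mm bar.

Call:
servo_tool(commands=[[0.34,[0.003,0.002,0.01],[0,0,0]],[0.34,[0,0.002,0.009],[0,0,0]],[1,[0,0,0],[0,0,0]],[1,[0,0,0],[0,0,0]],[1,[0,0,0],[0,0,0]],[1,[0,0,0],[0,0,0]]])

```text
time_s: 3.27
eef_pos: [410.5, 316.6, 21.8]
ee_rot: [0.0, 0.736, 0.677, 0.0]
force: [1.2, 0.3, -2.1]
grip_width: 0.12
grip_force: 38.9
```

```bash
python3 - <<'E'
from h import *
plan([(406,316,23,1.486),(432,208,23,1.533,20),(430.2,200.4,16,1.533,6)])
E
```

```text
(406, 316, 23, 1.486) 1 rows: [[-0.001,-0.004,-0.001],[0.01,0,0.02]]
(432, 208, 23, 1.533, 20) 6 rows: [[-0.018,0.006,-0],[0,0,-0.08]], [[-0.018,0.006,-0],[0,0,-0.07]], [[-0.017,0.005,-0],[0,0,-0.08]], [[-0.018,0.005,-0],[0,0,-0.07]], [[-0.017,0.005,-0],[0,0,-0.08]], [[-0.018,0.006,-0],[0,0,-0.07]]
(430.2, 200.4, 16, 1.533, 6) 2 rows: [[-0.004,-0.001,0.003],[0,0,-0]], [[-0.004,-0.001,0.004],[0,0,-0]]
```

Gripped: the opening is 0.12. Next I slide the pan toward the sieve at constant height.

Call:
servo_tool(commands=[[1,[-0.015,0.001,0],[0,0,-0.07]],[1,[-0.018,0.001,0],[0,0,-0.08]],[1,[-0.018,0.002,0],[0,0,-0.07]],[1,[-0.018,0.002,0],[0,0,-0.08]],[1,[-0.018,0.002,0],[0,0,-0.07]],[1,[-0.014,0.002,0],[0,0,-0.08]],[1,[-0.008,0.001,0],[0,0,0]],[1,[0,0,0],[0,0,0]],[1,[0,0,0],[0,0,0]]])

```text
time_s: 4.02
eef_pos: [414.9, 207.3, 21.6]
ee_rot: [0.0, 0.72, 0.694, 0.0]
force: [1.0, -0.0, -1.8]
grip_width: 0.125
grip_force: 39.0
```

```bash
python3 - <<'E'
from h import *
plan([(430.2,198.5,22,1.533)])
E
```

```text
(430.2, 198.5, 22, 1.533) 1 rows: [[-0.008,0.016,-0],[0.01,0,0.01]]
```

Call:
servo_tool(commands=[[1,[0,0.008,0],[0,0,0]],[1,[0,0.008,0],[0,0,0]],[1,[-0.004,0,0],[0,0,0]],[1,[-0.004,0,0],[0,0,0]],[1,[0,0,0],[0,0,0]]])

```text
time_s: 4.43
eef_pos: [430.5, 198.3, 21.4]
ee_rot: [0.0, 0.719, 0.695, 0.0]
force: [1.8, 1.1, -0.6]
grip_width: 0.125
grip_force: 39.9
```

```bash
python3 - <<'E'
from h import *
c=capture("top"); crop(c,170,150,370,330,3,"t3.png")
E
```

```text
(no output)
```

View pics/t3.png

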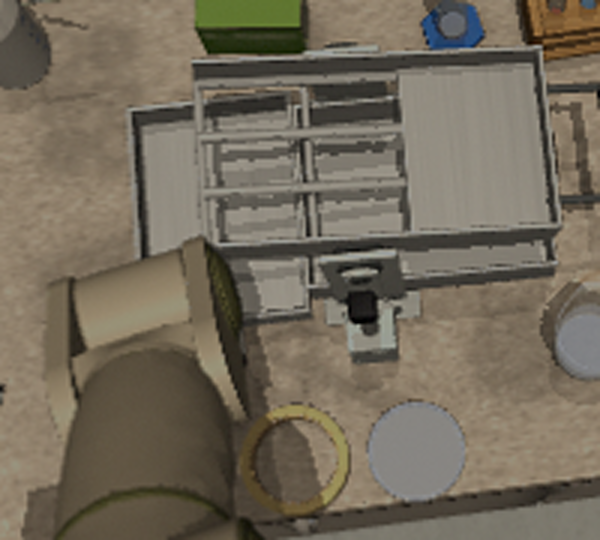

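The pan sits under the lip, with its edge at crop (305,290) almost touching the trough's end wall. I'll release it and measure the plate plane.

Call:
servo_tool(commands=[[0.4,[0,0,0],[0,0,0]],[0.4,[0,0,0],[0,0,0]],[0.4,[0,0,-0.03],[0,0,0]],[0.4,[0,0,-0.04],[0,0,0]],[0.3,[0,0,-0.04],[0,0,0]],[0.3,[0,0,-0.04],[0,0,0]],[0.3,[0,0,-0.04],[0,0,0]],[0.3,[0,0,-0.04],[0,0,0]]])

```text
time_s: 5.15
eef_pos: [429.4, 198.5, 253.4]
ee_rot: [-0.0, 0.72, 0.694, -0.0]
force: [0.1, 0.2, -0.7]
grip_width: 0.349
grip_force: 0.0
```

```bash
python3 - <<'E'
from h import *
P=np.load("P.npy")[176:218,308:346].reshape(-1,3); P=P[np.isfinite(P[:,0])]
S=np.array([565.7,34.2]);a=-.038
d=P[:,:2]-S; ly=-np.sin(a)*d[:,0]+np.cos(a)*d[:,1]
k=np.polyfit(ly,P[:,2],1); print(k, ly.min(),ly.max(), "z at -104:",np.polyval(k,-104))
def W(x,y): return S+np.array([np.cos(a)*x-np.sin(a)*y,np.sin(a)*x+np.cos(a)*y])
for x,y in [(0,-104),(-28,-114),(28,-114),(0,-114),(-30,-88),(30,-88),(0,-70)]: print(x,y,W(x,y).round(1))
plan([(430,60,240,1.6),(530,-200,240,1.681),(466,-321.5,150,1.681),(466,-321.5,19,1.681)])
E
```

```text
[1.40139100e-01 1.71139656e+02] -155.4541998586379 -49.69343559783485 z at -104: 156.56519002360392
0 -104 [561.7 -69.7]
-28 -114 [533.4 -78.7]
28 -114 [589.3 -80.8]
0 -114 [561.4 -79.7]
-30 -88 [532.4 -52.6]
30 -88 [592.3 -54.9]
0 -70 [563.  -35.7]
(430, 60, 240, 1.6) 4 rows: [[-0.035,0.001,0.003],[0,0,-0.16]], [[-0.034,0.001,0.003],[0,0,-0.15]], [[-0.035,0,0.004],[0,0,-0.16]], [[-0.034,0,0.003],[0,0,-0.15]]
(530, -200, 240, 1.681) 7 rows: [[-0.038,0.013,0],[0,0,-0.11]], [[-0.038,0.013,0],[0,0,-0.11]], [[-0.038,0.012,0],[0,0,-0.11]], [[-0.038,0.012,0],[0,0,-0.11]], [[-0.038,0.012,0],[0,0,-0.11]], [[-0.038,0.011,0],[0,0,-0.11]], [[-0.038,0.01,0],[0,0,-0.11]]
(466, -321.5, 150, 1.681) 5 rows: [[-0.023,-0.015,0.018],[0,0,-0]], [[-0.023,-0.015,0.018],[0,0,-0]], [[-0.023,-0.016,0.018],[0,0,-0]], [[-0.023,-0.015,0.018],[0,0,-0]], [[-0.022,-0.016,0.018],[0,0,-0]]
(466, -321.5, 19, 1.681) 4 rows: [[0,0,0.033],[0,0,-0]], [[0,0,0.033],[0,0,-0]], [[0,0,0.033],[0,0,-0]], [[0,0,0.032],[0,0,-0]]
```

Call:
servo_tool(commands=[[0,[-0.035,0,0.003],[0,0,-0.16]],[0,[-0.035,0,0.003],[0,0,-0.16]],[0,[-0.035,0,0.003],[0,0,-0.16]],[0,[-0.035,0,0.003],[0,0,-0.16]],[0,[-0.038,0.012,0],[0,0,-0.11]],[0,[-0.038,0.012,0],[0,0,-0.11]],[0,[-0.038,0.012,0],[0,0,-0.11]],[0,[-0.038,0.012,0],[0,0,-0.11]],[0,[-0.038,0.012,0],[0,0,-0.11]],[0,[-0.038,0.012,0],[0,0,-0.11]]])

```text
time_s: 5.98
eef_pos: [514.3, -166.5, 239.2]
ee_rot: [-0.0, 0.671, 0.742, -0.0]
force: [1.0, 0.9, -0.2]
grip_width: 0.5
grip_force: 0.0
```

```bash
python3 - <<'E'
from h import *
P=np.load("P.npy").reshape(-1,3); 
for z0 in (60,120,180,240):
    q=P[(P[:,2]>z0)&(P[:,0]>440)&(P[:,0]<640)&(P[:,1]<-335)&(P[:,1]>-480)]
    print(z0,len(q),q[:,:2].min(0) if len(q) else 0,q.max(0) if len(q) else 0)
plan([(466,-321.5,120,1.681),(466,-321.5,19,1.681)])
E
```

```text
60 2368 [ 530.28471977 -479.94781567] [ 639.95423376 -385.48438988  224.46226514]
120 1955 [ 540.3786849  -479.94781567] [ 639.95423376 -385.48438988  224.46226514]
180 1309 [ 547.89068605 -479.94781567] [ 639.9277532  -391.39768529  224.46226514]
240 0 0 0
(466, -321.5, 120, 1.681) 5 rows: [[-0.03,-0.013,0.024],[0,0,-0.02]], [[-0.03,-0.013,0.024],[0,0,-0.02]], [[-0.03,-0.013,0.024],[0,0,-0.02]], [[-0.03,-0.013,0.024],[0,0,-0.02]], [[-0.029,-0.012,0.023],[0,0,-0.01]]
(466, -321.5, 19, 1.681) 3 rows: [[0,0,0.034],[0,0,-0]], [[0,0,0.034],[0,0,-0]], [[0,0,0.033],[0,0,-0]]
```

Call:
servo_tool(commands=[[0,[-0.03,-0.013,0.024],[0,0,-0.02]],[0,[-0.03,-0.013,0.024],[0,0,-0.02]],[0,[-0.03,-0.013,0.024],[0,0,-0.02]],[0,[-0.03,-0.013,0.024],[0,0,-0.02]],[0,[-0.029,-0.012,0.023],[0,0,0]],[0,[0,0,0.03],[0,0,0]],[0,[0,0,0.03],[0,0,0]],[0,[0,0,0.02],[0,0,0]],[0,[0,0,0.01],[0,0,0]],[0,[0,0,0],[0,0,0]]], squeeze=30)

```text
time_s: 6.82
eef_pos: [465.4, -318.5, 28.4]
ee_rot: [-0.002, 0.668, 0.745, 0.0]
force: [-0.6, -0.7, 1.0]
grip_width: 0.501
grip_force: 0.0
```

```bash
python3 - <<'E'
from h import *
plan([(466,-321.5,19.5,1.681)])
s=capture("side"); crop(s,220,280,350,400,4,"s2.png")
E
```

```text
(466, -321.5, 19.5, 1.681) 1 rows: [[-0.003,0,0.009],[-0.02,-0.03,-0.01]]
```

View pics/s2.png

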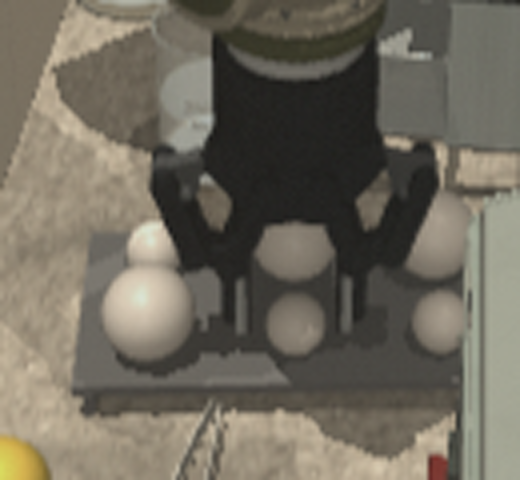

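The fingers stand either side of the small ball at crop (295,322), centred on it. I'll go down 9 mm and close.

Call:
servo_tool(commands=[[0,[-0.003,0,0.005],[0,0,0]],[0,[0,0,0.004],[0,0,0]],[1,[0,0,0],[0,0,0]],[1,[0,0,0],[0,0,0]],[1,[0,0,0],[0,0,0]],[1,[0,0,-0.01],[0,0,0]],[1,[0,0,-0.03],[0,0,0]],[1,[0,0,-0.04],[0,0,0]],[1,[0,0,-0.04],[0,0,0]]])

```text
time_s: 7.62
eef_pos: [466.1, -322.0, 143.2]
ee_rot: [-0.001, 0.668, 0.745, 0.0]
force: [0.4, -0.2, -1.4]
grip_width: 0.329
grip_force: 29.7
```

```bash
python3 - <<'E'
from h import *
plan([(500,-260,215,1.65),(533.4,-78.7,215,1.533),(533.4,-78.7,166,1.533)])
E
```

```text
(500, -260, 215, 1.65) 3 rows: [[0.019,0.013,-0.024],[0,0,0.09]], [[0.02,0.014,-0.024],[0,0,0.1]], [[0.019,0.013,-0.024],[-0.01,-0.01,0.09]]
(533.4, -78.7, 215, 1.533) 5 rows: [[0.036,0.01,0],[0,0,0.22]], [[0.036,0.009,0],[0,0,0.23]], [[0.036,0.008,0],[0,0,0.22]], [[0.036,0.006,0],[0,0,0.23]], [[0.036,0.006,0],[0,0,0.22]]
(533.4, -78.7, 166, 1.533) 2 rows: [[0,0,0.025],[0,0,0]], [[0,0,0.024],[0,0,0]]
```

Call:
servo_tool(commands=[[1,[0.019,0.013,-0.024],[0,0,0.09]],[1,[0.02,0.014,-0.024],[0,0,0.1]],[1,[0.019,0.013,-0.024],[0,0,0.09]],[1,[0.036,0.01,0],[0,0,0.22]],[1,[0.036,0.009,0],[0,0,0.23]],[1,[0.036,0.008,0],[0,0,0.22]],[1,[0.036,0.006,0],[0,0,0.23]],[1,[0.036,0.006,0],[0,0,0.22]],[1,[0,0,0.025],[0,0,0]],[1,[0,0,0.014],[0,0,0]]])

```text
time_s: 8.45
eef_pos: [533.5, -77.3, 174.1]
ee_rot: [0.0, 0.719, 0.695, 0.0]
force: [-0.6, -0.7, -1.1]
grip_width: 0.33
grip_force: 29.7
```

```bash
python3 - <<'E'
from h import *
st=(533.4,-78.7,166,1.533)
plan([(533.4,-78.7,210,1.533),(525,-260,210,1.681),(537,-314,90,1.681),(537,-314,19.5,1.681)],start=st)
plan([(533.4,-78.7,166,1.533)])
E
```

```text
(533.4, -78.7, 210, 1.533) 2 rows: [[0,0,-0.022],[0,0,0]], [[0,0,-0.022],[0,0,0]]
(525, -260, 210, 1.681) 5 rows: [[-0.036,0,0],[0,0,-0.28]], [[-0.036,-0.001,0],[0,0,-0.28]], [[-0.036,-0.003,0],[0,0,-0.28]], [[-0.037,-0.004,0],[0,0,-0.29]], [[-0.036,-0.004,0],[0,0,-0.28]]
(537, -314, 90, 1.681) 4 rows: [[-0.014,0.001,0.03],[0,0,-0]], [[-0.014,0.002,0.03],[0,0,-0]], [[-0.013,0.001,0.03],[0,0,-0]], [[-0.014,0.002,0.03],[0,0,-0]]
(537, -314, 19.5, 1.681) 2 rows: [[0,0,0.035],[0,0,-0]], [[0,0,0.036],[0,0,-0]]
(533.4, -78.7, 166, 1.533) 1 rows: [[-0.001,0,0.008],[0,0,0.03]]
```

Call:
servo_tool(commands=[[1,[0,0,0.008],[0,0,0]],[1,[0,0,0],[0,0,0]],[0,[0,0,0],[0,0,0]],[0,[0,0,0],[0,0,0]],[0,[0,0,-0.022],[0,0,0]],[0,[0,0,-0.022],[0,0,0]],[0,[-0.036,0,0],[0,0,-0.28]],[0,[-0.036,-0.001,0],[0,0,-0.28]],[0,[-0.036,-0.003,0],[0,0,-0.28]],[0,[-0.036,-0.004,0],[0,0,-0.28]]])

```text
time_s: 9.28
eef_pos: [526.4, -225.6, 211.7]
ee_rot: [0.001, 0.678, 0.735, 0.0]
force: [-0.2, -0.1, 0.0]
grip_width: 0.499
grip_force: 0.0
```

Call:
servo_tool(commands=[[0,[-0.036,-0.004,0],[0,0,-0.28]],[0,[-0.014,0.001,0.03],[0,0,0]],[0,[-0.014,0.002,0.03],[0,0,0]],[0,[-0.014,0.001,0.03],[0,0,0]],[0,[-0.014,0.002,0.03],[0,0,0]],[0,[0,0,0],[0,0,0]]])

```text
time_s: 9.78
eef_pos: [535.5, -315.7, 85.2]
ee_rot: [-0.004, 0.668, 0.744, -0.0]
force: [-0.5, -0.0, -0.7]
grip_width: 0.497
grip_force: 0.0
```

```bash
python3 - <<'E'
from h import *
plan([(537,-314,19.5,1.681)])
plan([(537,-314,19.5,1.681),(537,-314,140,1.681),(560,-260,215,1.65),(589.3,-80.8,215,1.533),(589.3,-80.8,166,1.533),(589.3,-80.8,210,1.533),(420,-240,210,1.681),(388,-276.5,60,1.681),(388,-276.5,19.5,1.681)])
c=capture("top"); crop(c,290,160,370,240,5,"t4.png")
E
```

```text
(537, -314, 19.5, 1.681) 2 rows: [[0.001,0.001,0.033],[-0.03,-0.03,-0.02]], [[0,0.001,0.033],[-0.02,-0.02,-0.02]]
(537, -314, 19.5, 1.681) 2 rows: [[0.001,0.001,0.033],[-0.03,-0.03,-0.02]], [[0,0.001,0.033],[-0.02,-0.02,-0.02]]
(537, -314, 140, 1.681) 3 rows: [[0,0,-0.04],[0,0,0]], [[0,0,-0.04],[0,0,0]], [[0,0,-0.041],[0,0,0]]
(560, -260, 215, 1.65) 3 rows: [[0.017,0.01,-0.025],[0,0,0.1]], [[0.017,0.009,-0.025],[0,0,0.1]], [[0.018,0.009,-0.025],[0,0,0.1]]
(589.3, -80.8, 215, 1.533) 5 rows: [[0.035,0.009,0],[0,0,0.22]], [[0.035,0.008,0],[0,0,0.22]], [[0.036,0.007,0],[0,0,0.23]], [[0.036,0.006,0],[0,0,0.22]], [[0.036,0.005,0],[0,0,0.23]]
(589.3, -80.8, 166, 1.533) 2 rows: [[0,0,0.025],[0,0,-0]], [[0,0,0.024],[0,0,-0]]
(589.3, -80.8, 210, 1.533) 2 rows: [[0,0,-0.022],[0,0,-0]], [[0,0,-0.022],[0,0,-0]]
(420, -240, 210, 1.681) 6 rows: [[-0.028,-0.027,0],[0,0,-0.24]], [[-0.027,-0.028,0],[0,0,-0.24]], [[-0.026,-0.028,0],[0,0,-0.23]], [[-0.025,-0.029,0],[0,0,-0.24]], [[-0.025,-0.03,0],[0,0,-0.23]], [[-0.024,-0.031,0],[0,0,-0.24]]
(388, -276.5, 60, 1.681) 4 rows: [[-0.008,-0.009,0.038],[0,0,0]], [[-0.008,-0.009,0.037],[0,0,0]], [[-0.008,-0.009,0.038],[0,0,0]], [[-0.009,-0.008,0.037],[0,0,0]]
(388, -276.5, 19.5, 1.681) 1 rows: [[0,0,0.041],[0,0,0]]
```

View pics/t4.png

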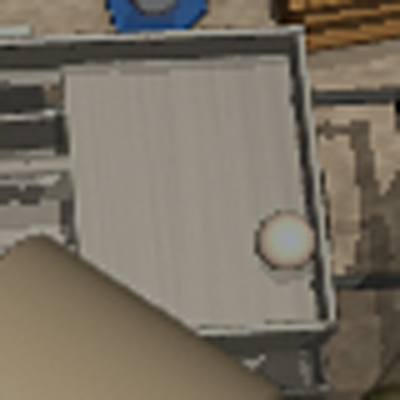

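The first small ball rests against the plate's -y end wall at crop (287,240). Next are the second small ball and the trip back to the third.

Call:
servo_tool(commands=[[0,[0.001,0.001,0.033],[0,0,0]],[0,[0,0.001,0.033],[0,0,0]],[0,[0,0,0],[0,0,0]],[1,[0,0,0],[0,0,0]],[1,[0,0,0],[0,0,0]],[1,[0,0,0],[0,0,0]],[1,[0,0,-0.04],[0,0,0]],[1,[0,0,-0.04],[0,0,0]],[1,[0,0,-0.04],[0,0,0]]])

```text
time_s: 10.58
eef_pos: [539.5, -313.6, 147.9]
ee_rot: [0.001, 0.668, 0.745, 0.0]
force: [0.2, -0.3, -0.1]
grip_width: 0.329
grip_force: 29.9
```

Call:
servo_tool(commands=[[1,[0.017,0.01,-0.025],[0,0,0.1]],[1,[0.017,0.009,-0.025],[0,0,0.1]],[1,[0.018,0.009,-0.025],[0,0,0.1]],[1,[0.035,0.009,0],[0,0,0.22]],[1,[0.035,0.008,0],[0,0,0.22]],[1,[0.036,0.007,0],[0,0,0.23]],[1,[0.036,0.006,0],[0,0,0.22]],[1,[0.036,0.005,0],[0,0,0.23]],[1,[0,0,0.025],[0,0,0]],[1,[0,0,0.014],[0,0,0]]])

```text
time_s: 11.42
eef_pos: [592.0, -77.7, 181.4]
ee_rot: [0.001, 0.72, 0.694, 0.001]
force: [0.6, -0.5, -1.2]
grip_width: 0.329
grip_force: 29.9
```

```bash
python3 - <<'E'
from h import *
plan([(589.3,-80.8,166,1.533)])
E
```

```text
(589.3, -80.8, 166, 1.533) 1 rows: [[-0.003,-0.003,0.015],[0.03,0.01,0.01]]
```

Call:
servo_tool(commands=[[1,[-0.003,-0.003,0.014],[0,0,0]],[1,[0,0,0],[0,0,0]],[0,[0,0,0],[0,0,0]],[0,[0,0,0],[0,0,0]],[0,[0,0,-0.022],[0,0,0]],[0,[0,0,-0.022],[0,0,0]],[0,[-0.028,-0.027,0],[0,0,-0.24]],[0,[-0.027,-0.028,0],[0,0,-0.24]],[0,[-0.026,-0.028,0],[0,0,-0.23]],[0,[-0.025,-0.029,0],[0,0,-0.24]]])

```text
time_s: 12.25
eef_pos: [475.4, -189.7, 212.0]
ee_rot: [0.002, 0.685, 0.728, 0.0]
force: [0.5, -0.1, 0.4]
grip_width: 0.502
grip_force: 0.0
```

Call:
servo_tool(commands=[[0,[-0.025,-0.03,0],[0,0,-0.23]],[0,[-0.024,-0.031,0],[0,0,-0.24]],[0,[-0.008,-0.009,0.038],[0,0,0]],[0,[-0.008,-0.009,0.037],[0,0,0]],[0,[-0.008,-0.009,0.037],[0,0,0]],[0,[-0.008,-0.008,0.027],[0,0,0]],[0,[0,0,0],[0,0,0]]])

```text
time_s: 12.83
eef_pos: [385.6, -277.4, 68.5]
ee_rot: [-0.003, 0.668, 0.744, 0.0]
force: [-1.2, 0.1, 0.2]
grip_width: 0.502
grip_force: 0.0
```

```bash
python3 - <<'E'
from h import *
plan([(388,-276.5,19.5,1.681)])
plan([(388,-276.5,19.5,1.681),(388,-276.5,140,1.681),(430,-230,215,1.65),(561.4,-79.7,215,1.533),(561.4,-79.7,166,1.533),(561.4,-79.7,210,1.533),(480,-235,210,1.681),(460,-268,70,1.681),(460,-268,19.5,1.681)])
E
```

```text
(388, -276.5, 19.5, 1.681) 2 rows: [[0,0.001,0.024],[-0.02,-0.02,-0.02]], [[0,0.002,0.025],[-0.01,-0.02,-0.01]]
(388, -276.5, 19.5, 1.681) 2 rows: [[0,0.001,0.024],[-0.02,-0.02,-0.02]], [[0,0.002,0.025],[-0.01,-0.02,-0.01]]
(388, -276.5, 140, 1.681) 3 rows: [[0,0,-0.04],[0,0,-0]], [[0,0,-0.04],[0,0,-0]], [[0.001,0,-0.041],[0,0,-0]]
(430, -230, 215, 1.65) 3 rows: [[0.014,0.015,-0.025],[0,0,0.1]], [[0.014,0.016,-0.025],[0,0,0.1]], [[0.014,0.015,-0.025],[0,0,0.09]]
(561.4, -79.7, 215, 1.533) 5 rows: [[0.028,0.029,0],[0,0,0.22]], [[0.028,0.028,0],[0,0,0.23]], [[0.029,0.027,0],[0,0,0.22]], [[0.03,0.026,0],[0,0,0.23]], [[0.03,0.026,0.001],[0,0,0.22]]
(561.4, -79.7, 166, 1.533) 2 rows: [[0,0,0.024],[0,0,0]], [[0,0,0.025],[0,0,0]]
(561.4, -79.7, 210, 1.533) 2 rows: [[0,0,-0.022],[0,0,0]], [[0,0,-0.022],[0,0,0]]
(480, -235, 210, 1.681) 5 rows: [[-0.032,-0.015,-0],[0,0,-0.28]], [[-0.031,-0.016,-0],[0,0,-0.28]], [[-0.031,-0.017,-0],[0,0,-0.28]], [[-0.03,-0.018,-0],[0,0,-0.29]], [[-0.029,-0.018,-0.001],[0,0,-0.28]]
(460, -268, 70, 1.681) 4 rows: [[-0.008,-0.006,0.035],[0,0,-0]], [[-0.008,-0.006,0.035],[0,0,-0]], [[-0.007,-0.006,0.035],[0,0,-0]], [[-0.008,-0.006,0.035],[0,0,-0]]
(460, -268, 19.5, 1.681) 2 rows: [[0,0,0.025],[0,0,-0]], [[0,0,0.026],[0,0,-0]]
```

Call:
servo_tool(commands=[[0,[0,0.001,0.024],[0,0,0]],[0,[0,0.002,0.024],[0,0,0]],[0,[0,0,0],[0,0,0]],[1,[0,0,0],[0,0,0]],[1,[0,0,0],[0,0,0]],[1,[0,0,0],[0,0,0]],[1,[0,0,-0.04],[0,0,0]],[1,[0,0,-0.04],[0,0,0]],[1,[0,0,-0.04],[0,0,0]]])

```text
time_s: 13.58
eef_pos: [390.7, -277.0, 146.6]
ee_rot: [0.001, 0.668, 0.745, 0.0]
force: [0.2, -1.0, -0.5]
grip_width: 0.326
grip_force: 30.0
```

Call:
servo_tool(commands=[[1,[0.014,0.015,-0.025],[0,0,0.1]],[1,[0.014,0.015,-0.025],[0,0,0.1]],[1,[0.014,0.015,-0.025],[0,0,0.09]],[1,[0.028,0.029,0],[0,0,0.22]],[1,[0.028,0.028,0],[0,0,0.23]],[1,[0.029,0.027,0],[0,0,0.22]],[1,[0.03,0.026,0],[0,0,0.23]],[1,[0.03,0.026,0],[0,0,0.22]],[1,[0,0,0.024],[0,0,0]],[1,[0,0,0.014],[0,0,0]]])

```text
time_s: 14.42
eef_pos: [563.5, -79.5, 180.8]
ee_rot: [0.001, 0.72, 0.694, 0.001]
force: [0.3, -0.5, -0.9]
grip_width: 0.327
grip_force: 30.1
```

```bash
python3 - <<'E'
from h import *
plan([(561.4,-79.7,166,1.533)])
E
```

```text
(561.4, -79.7, 166, 1.533) 1 rows: [[0,-0.002,0.015],[0.02,0,0.02]]
```

Call:
servo_tool(commands=[[1,[0,-0.002,0.014],[0,0,0]],[1,[0,0,0],[0,0,0]],[0,[0,0,0],[0,0,0]],[0,[0,0,0],[0,0,0]],[0,[0,0,-0.022],[0,0,0]],[0,[0,0,-0.022],[0,0,0]],[-0.4,[-0.032,-0.015,0],[0,0,-0.28]],[-0.4,[-0.031,-0.016,0],[0,0,-0.28]],[-0.4,[-0.031,-0.017,0],[0,0,-0.28]],[-0.4,[-0.03,-0.018,0],[0,0,-0.28]]])

```text
time_s: 15.25
eef_pos: [494.7, -207.5, 212.2]
ee_rot: [0.002, 0.678, 0.735, 0.0]
force: [0.7, -0.4, -0.0]
grip_width: 0.697
grip_force: 0.0
```

Call:
servo_tool(commands=[[-0.4,[-0.029,-0.018,0],[0,0,-0.28]],[-0.4,[-0.008,-0.006,0.035],[0,0,0]],[-0.4,[-0.008,-0.006,0.035],[0,0,0]],[-0.4,[-0.008,-0.006,0.035],[0,0,0]],[-0.4,[-0.008,-0.006,0.025],[0,0,0]],[-0.4,[0,0,0],[0,0,0]]])

```text
time_s: 15.75
eef_pos: [457.1, -270.8, 77.4]
ee_rot: [-0.003, 0.669, 0.744, -0.0]
force: [0.0, 1.0, -0.6]
grip_width: 0.7
grip_force: 0.0
```

```bash
python3 - <<'E'
from h import *
plan([(460,-268,20,1.681)])
plan([(460,-268,20,1.681),(460,-268,140,1.681),(490,-225,220,1.65),(532.4,-52.6,220,1.533),(532.4,-52.6,170,1.533),(532.4,-52.6,230,1.533),(531,-230,230,1.681),(531,-260.5,70,1.681)])
c=capture("top"); crop(c,290,160,370,240,5,"t5.png")
E
```

```text
(460, -268, 20, 1.681) 2 rows: [[0.001,0.002,0.029],[-0.02,-0.02,-0.02]], [[0.001,0.001,0.028],[-0.02,-0.02,-0.02]]
(460, -268, 20, 1.681) 2 rows: [[0.001,0.002,0.029],[-0.02,-0.02,-0.02]], [[0.001,0.001,0.028],[-0.02,-0.02,-0.02]]
(460, -268, 140, 1.681) 3 rows: [[0,0,-0.04],[0,0,-0]], [[0,0,-0.04],[0,0,-0]], [[0,0,-0.04],[0,0,-0]]
(490, -225, 220, 1.65) 3 rows: [[0.013,0.012,-0.027],[0,0,0.1]], [[0.014,0.011,-0.026],[0,0,0.1]], [[0.013,0.012,-0.027],[0,0,0.09]]
(532.4, -52.6, 220, 1.533) 5 rows: [[0.034,0.011,0],[0,0,0.22]], [[0.034,0.01,0],[0,0,0.23]], [[0.034,0.01,0],[0,0,0.22]], [[0.034,0.009,0],[0,0,0.23]], [[0.035,0.008,0],[0,0,0.22]]
(532.4, -52.6, 170, 1.533) 2 rows: [[0,0,0.025],[0,0,0]], [[0,0,0.025],[0,0,0]]
(532.4, -52.6, 230, 1.533) 2 rows: [[0,0,-0.03],[0,0,0]], [[0,0,-0.03],[0,0,0]]
(531, -230, 230, 1.681) 5 rows: [[-0.035,0.001,0],[0,0,-0.28]], [[-0.036,0,0],[0,0,-0.28]], [[-0.035,-0.001,0],[0,0,-0.28]], [[-0.036,-0.002,0],[0,0,-0.29]], [[-0.035,-0.004,0],[0,0,-0.28]]
(531, -260.5, 70, 1.681) 5 rows: [[-0.006,-0.001,0.032],[0,0,-0]], [[-0.006,-0.001,0.032],[0,0,-0]], [[-0.006,0,0.032],[0,0,-0]], [[-0.006,-0.001,0.032],[0,0,-0]], [[-0.007,0,0.032],[0,0,-0]]
```

View pics/t5.png

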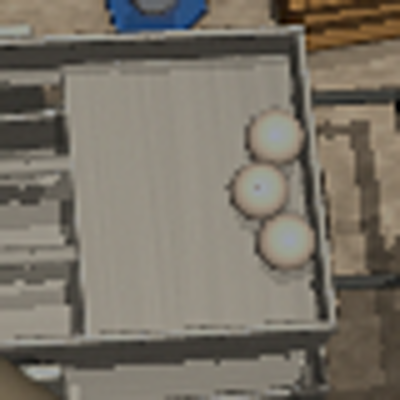

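All three small balls lie at the end wall: crop (275,135), (260,190) and (287,240). I'll do the large balls next, starting with L2.

Call:
servo_tool(commands=[[-0.4,[0.001,0.002,0.029],[0,0,0]],[-0.4,[0.001,0.001,0.028],[0,0,0]],[-0.4,[0,0,0],[0,0,0]],[1,[0,0,0],[0,0,0]],[1,[0,0,0],[0,0,0]],[1,[0,0,0],[0,0,0]],[1,[0,0,-0.04],[0,0,0]],[1,[0,0,-0.04],[0,0,0]],[1,[0,0,-0.04],[0,0,0]]])

```text
time_s: 16.55
eef_pos: [461.8, -268.2, 146.3]
ee_rot: [0.001, 0.668, 0.744, 0.0]
force: [1.1, -0.5, -1.6]
grip_width: 0.516
grip_force: 31.8
```

Call:
servo_tool(commands=[[1,[0.013,0.012,-0.027],[0,0,0.1]],[1,[0.014,0.011,-0.026],[0,0,0.1]],[1,[0.013,0.012,-0.027],[0,0,0.09]],[1,[0.034,0.011,0],[0,0,0.22]],[1,[0.034,0.01,0],[0,0,0.23]],[1,[0.034,0.01,0],[0,0,0.22]],[1,[0.034,0.009,0],[0,0,0.23]],[1,[0.035,0.008,0],[0,0,0.22]],[1,[0,0,0.025],[0,0,0]],[1,[0,0,0.015],[0,0,0]]])

```text
time_s: 17.38
eef_pos: [535.8, -50.7, 183.9]
ee_rot: [0.001, 0.72, 0.694, 0.001]
force: [0.0, -0.4, -3.0]
grip_width: 0.518
grip_force: 31.9
```

```bash
python3 - <<'E'
from h import *
plan([(532.4,-52.6,168,1.533)])
E
```

```text
(532.4, -52.6, 168, 1.533) 1 rows: [[-0.002,-0.003,0.016],[0.02,0,0.01]]
```

Call:
servo_tool(commands=[[1,[-0.002,-0.002,0.015],[0,0,0]],[1,[0,0,0],[0,0,0]],[-0.25,[0,0,0],[0,0,0]],[-0.25,[0,0,0],[0,0,0]],[-0.25,[0,0,-0.03],[0,0,0]],[-0.25,[0,0,-0.03],[0,0,0]],[-0.4,[-0.035,0.001,0],[0,0,-0.28]],[-0.4,[-0.036,0,0],[0,0,-0.28]],[-0.4,[-0.035,-0.001,0],[0,0,-0.28]],[-0.4,[-0.036,-0.002,0],[0,0,-0.28]]])

```text
time_s: 18.22
eef_pos: [532.3, -198.3, 230.4]
ee_rot: [0.002, 0.679, 0.735, 0.0]
force: [0.5, -0.4, 0.0]
grip_width: 0.699
grip_force: 0.0
```

Call:
servo_tool(commands=[[-0.4,[-0.035,-0.004,0],[0,0,-0.28]],[-0.4,[-0.006,-0.001,0.032],[0,0,0]],[-0.4,[-0.006,-0.001,0.032],[0,0,0]],[-0.4,[-0.006,0,0.032],[0,0,0]],[-0.4,[-0.006,-0.001,0.032],[0,0,0]],[-0.4,[-0.006,0,0.022],[0,0,0]],[-0.4,[0,0,0],[0,0,0]]])

```text
time_s: 18.8
eef_pos: [529.7, -262.1, 75.3]
ee_rot: [-0.003, 0.669, 0.743, -0.0]
force: [-0.0, 0.5, -0.3]
grip_width: 0.701
grip_force: 0.0
```

```bash
python3 - <<'E'
from h import *
plan([(531,-260.5,20,1.681)])
plan([(531,-260.5,20,1.681),(531,-260.5,140,1.681),(550,-225,220,1.65),(592.3,-54.9,220,1.533),(592.3,-54.9,170,1.533),(592.3,-54.9,230,1.533),(430,-280,230,1.681),(394,-329,70,1.681)])
E
```

```text
(531, -260.5, 20, 1.681) 2 rows: [[0.001,0.001,0.028],[-0.02,-0.02,-0.02]], [[0,0.001,0.027],[-0.02,-0.02,-0.02]]
(531, -260.5, 20, 1.681) 2 rows: [[0.001,0.001,0.028],[-0.02,-0.02,-0.02]], [[0,0.001,0.027],[-0.02,-0.02,-0.02]]
(531, -260.5, 140, 1.681) 3 rows: [[0,0,-0.04],[0,0,-0]], [[0,0,-0.04],[0,0,-0]], [[0,0,-0.04],[0,0,-0]]
(550, -225, 220, 1.65) 3 rows: [[0.011,0.007,-0.027],[0,0,0.1]], [[0.011,0.008,-0.026],[0,0,0.1]], [[0.012,0.007,-0.027],[0,0,0.09]]
(592.3, -54.9, 220, 1.533) 5 rows: [[0.033,0.011,0],[0,0,0.22]], [[0.033,0.01,0],[0,0,0.22]], [[0.034,0.01,0],[0,0,0.23]], [[0.034,0.009,0],[0,0,0.22]], [[0.034,0.008,0],[0,0,0.23]]
(592.3, -54.9, 170, 1.533) 2 rows: [[0,0,0.025],[0,0,-0]], [[0,0,0.025],[0,0,-0]]
(592.3, -54.9, 230, 1.533) 2 rows: [[0,0,-0.03],[0,0,-0]], [[0,0,-0.03],[0,0,-0]]
(430, -280, 230, 1.681) 7 rows: [[-0.033,-0.022,0],[0,0,-0.2]], [[-0.033,-0.023,0],[0,0,-0.2]], [[-0.032,-0.023,0],[0,0,-0.2]], [[-0.031,-0.024,0],[0,0,-0.2]], [[-0.031,-0.025,0],[0,0,-0.2]], [[-0.031,-0.025,0],[0,0,-0.21]], [[-0.03,-0.026,0],[0,0,-0.2]]
(394, -329, 70, 1.681) 5 rows: [[-0.009,-0.008,0.032],[0,0,-0]], [[-0.009,-0.008,0.032],[0,0,-0]], [[-0.009,-0.008,0.032],[0,0,-0]], [[-0.009,-0.008,0.032],[0,0,-0]], [[-0.008,-0.009,0.032],[0,0,-0]]
```

Call:
servo_tool(commands=[[-0.4,[0.001,0.001,0.028],[0,0,0]],[-0.4,[0,0.001,0.027],[0,0,0]],[-0.4,[0,0,0],[0,0,0]],[1,[0,0,0],[0,0,0]],[1,[0,0,0],[0,0,0]],[1,[0,0,0],[0,0,0]],[1,[0,0,-0.04],[0,0,0]],[1,[0,0,-0.04],[0,0,0]],[1,[0,0,-0.04],[0,0,0]]])

```text
time_s: 19.55
eef_pos: [532.9, -260.7, 146.3]
ee_rot: [0.001, 0.668, 0.744, 0.0]
force: [0.8, -0.6, -0.7]
grip_width: 0.52
grip_force: 31.8
```

```bash
python3 - <<'E'
from h import *
c=capture("top"); crop(c,290,160,370,240,5,"t6.png")
E
```

```text
(no output)
```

View pics/t6.png

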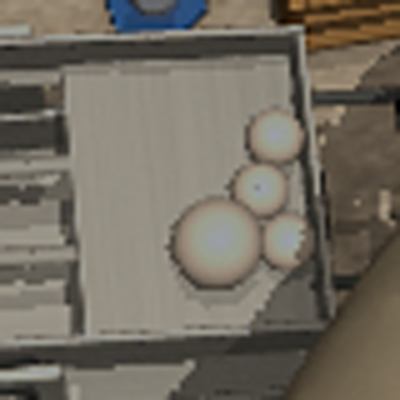

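The first large ball sits behind the small ones at crop (217,242). The area at crop (168,125) is free for the second.

Call:
servo_tool(commands=[[1,[0.011,0.007,-0.027],[0,0,0.1]],[1,[0.011,0.008,-0.026],[0,0,0.1]],[1,[0.012,0.007,-0.027],[0,0,0.09]],[1,[0.033,0.011,0],[0,0,0.22]],[1,[0.033,0.01,0],[0,0,0.22]],[1,[0.034,0.01,0],[0,0,0.23]],[1,[0.034,0.009,0],[0,0,0.22]],[1,[0.034,0.008,0],[0,0,0.23]],[1,[0,0,0.025],[0,0,0]],[1,[0,0,0.015],[0,0,0]]])

```text
time_s: 20.43
eef_pos: [594.8, -53.3, 183.5]
ee_rot: [0.001, 0.72, 0.694, 0.001]
force: [-2.0, -0.4, -3.6]
grip_width: 0.524
grip_force: 31.9
```

Call:
servo_tool(commands=[[1,[0,-0.002,0.015],[0,0,0]],[1,[0,0,0],[0,0,0]],[-0.25,[0,0,0],[0,0,0]],[-0.25,[0,0,0],[0,0,0]],[-0.25,[0,0,-0.03],[0,0,0]],[-0.25,[0,0,-0.03],[0,0,0]],[-0.4,[-0.033,-0.022,0],[0,0,-0.2]],[-0.4,[-0.033,-0.023,0],[0,0,-0.2]],[-0.4,[-0.032,-0.023,0],[0,0,-0.2]],[-0.4,[-0.031,-0.024,0],[0,0,-0.2]]])

```text
time_s: 21.27
eef_pos: [498.4, -184.9, 229.9]
ee_rot: [0.001, 0.691, 0.723, 0.0]
force: [0.6, -0.7, 0.1]
grip_width: 0.701
grip_force: 0.0
```

Call:
servo_tool(commands=[[-0.4,[-0.031,-0.025,0],[0,0,-0.2]],[-0.4,[-0.031,-0.025,0],[0,0,-0.2]],[-0.4,[-0.03,-0.026,0],[0,0,-0.2]],[-0.4,[-0.009,-0.008,0.032],[0,0,0]],[-0.4,[-0.009,-0.008,0.032],[0,0,0]],[-0.4,[-0.009,-0.008,0.032],[0,0,0]],[-0.4,[-0.009,-0.008,0.032],[0,0,0]],[-0.4,[-0.008,-0.008,0.022],[0,0,0]],[-0.4,[0,0,0],[0,0,0]]])

```text
time_s: 22.02
eef_pos: [392.3, -328.3, 75.7]
ee_rot: [-0.003, 0.67, 0.743, 0.0]
force: [-0.1, 0.1, -0.2]
grip_width: 0.703
grip_force: 0.0
```

```bash
python3 - <<'E'
from h import *
plan([(394,-329,20,1.681)])
plan([(394,-329,20,1.681),(394,-329,140,1.681),(440,-250,220,1.65),(563,-35.7,220,1.533),(563,-35.7,173,1.533)])
E
```

```text
(394, -329, 20, 1.681) 2 rows: [[-0.001,0.001,0.028],[-0.01,-0.02,-0.03]], [[0,0.001,0.028],[-0.02,-0.02,-0.03]]
(394, -329, 20, 1.681) 2 rows: [[-0.001,0.001,0.028],[-0.01,-0.02,-0.03]], [[0,0.001,0.028],[-0.02,-0.02,-0.03]]
(394, -329, 140, 1.681) 3 rows: [[0,0,-0.04],[0,0,-0]], [[0,0,-0.04],[0,0,-0]], [[0,0,-0.04],[0,0,-0]]
(440, -250, 220, 1.65) 3 rows: [[0.024,0.018,-0.027],[0,0,0.1]], [[0.025,0.018,-0.027],[0,0,0.1]], [[0.025,0.017,-0.026],[0,0,0.09]]
(563, -35.7, 220, 1.533) 7 rows: [[0.029,0.02,-0],[0,0,0.16]], [[0.029,0.02,-0],[0,0,0.16]], [[0.03,0.019,-0],[0,0,0.16]], [[0.03,0.018,-0],[0,0,0.16]], [[0.031,0.018,-0],[0,0,0.16]], [[0.031,0.018,-0],[0,0,0.16]], [[0.03,0.017,-0],[0,0,0.16]]
(563, -35.7, 173, 1.533) 2 rows: [[0,0,0.023],[0,0,0]], [[0,-0.001,0.024],[0,0,0]]
```

Call:
servo_tool(commands=[[-0.4,[-0.001,0.001,0.028],[0,0,0]],[-0.4,[0,0.001,0.028],[0,0,0]],[-0.4,[0,0,0],[0,0,0]],[1,[0,0,0],[0,0,0]],[1,[0,0,0],[0,0,0]],[1,[0,0,0],[0,0,0]],[1,[0,0,-0.04],[0,0,0]],[1,[0,0,-0.04],[0,0,0]],[1,[0,0,-0.04],[0,0,0]]])

```text
time_s: 22.77
eef_pos: [396.3, -328.6, 145.2]
ee_rot: [0.0, 0.669, 0.744, -0.0]
force: [-0.0, -1.3, -0.3]
grip_width: 0.52
grip_force: 31.8
```

```bash
python3 - <<'E'
from h import *
c=capture("top"); crop(c,290,160,370,240,5,"t7.png")
import cv2
g=cv2.cvtColor(cv2.imread("pics/t7.png"),cv2.COLOR_BGR2GRAY)
h=cv2.HoughCircles(cv2.medianBlur(g,5),cv2.HOUGH_GRADIENT,1,35,param1=80,param2=22,minRadius=20,maxRadius=52); print(h)
E
```

```text
[[[207.5 129.5  45.7]
  [214.5 241.5  43.6]
  [285.5 243.5  28.2]
  [259.5 188.5  25.2]
  [277.5 138.5  27.3]]]
```

Call:
servo_tool(commands=[[1,[0.024,0.018,-0.027],[0,0,0.1]],[1,[0.025,0.018,-0.027],[0,0,0.1]],[1,[0.025,0.017,-0.026],[0,0,0.09]],[1,[0.029,0.02,0],[0,0,0.16]],[1,[0.029,0.02,0],[0,0,0.16]],[1,[0.03,0.019,0],[0,0,0.16]],[1,[0.03,0.018,0],[0,0,0.16]],[1,[0.031,0.018,0],[0,0,0.16]],[1,[0.031,0.018,0],[0,0,0.16]],[1,[0.03,0.017,0],[0,0,0.16]]])

```text
time_s: 23.65
eef_pos: [567.4, -34.9, 223.7]
ee_rot: [0.001, 0.722, 0.692, 0.001]
force: [1.0, -0.5, -1.4]
grip_width: 0.515
grip_force: 32.0
```

Call:
servo_tool(commands=[[1,[-0.002,-0.002,0.025],[0,0,0]],[1,[0,0,0.015],[0,0,0]],[1,[0,0,0.01],[0,0,0]],[1,[0,0,0],[0,0,0]]])

```text
time_s: 23.98
eef_pos: [563.9, -38.6, 171.2]
ee_rot: [-0.001, 0.722, 0.692, -0.001]
force: [-0.9, -0.6, -2.5]
grip_width: 0.516
grip_force: 31.9
```

```bash
python3 - <<'E'
from h import *
plan([(563,-35.7,173,1.533)])
plan([(563,-35.7,230,1.533),(435,39,240,1.533),(435,39,165,1.533)],start=(563,-35.7,172,1.533))
E
```

```text
(563, -35.7, 173, 1.533) 1 rows: [[0.003,-0.001,-0.002],[-0.02,-0.01,-0.04]]
(563, -35.7, 230, 1.533) 2 rows: [[0,0,-0.029],[0,0,0]], [[0,0,-0.029],[0,0,0]]
(435, 39, 240, 1.533) 4 rows: [[0.017,-0.033,-0.002],[0,0,0]], [[0.018,-0.033,-0.003],[0,0,0]], [[0.017,-0.032,-0.002],[0,0,0]], [[0.018,-0.033,-0.003],[0,0,0]]
(435, 39, 165, 1.533) 2 rows: [[0,0,0.038],[0,0,0]], [[0,0,0.037],[0,0,0]]
```

Call:
servo_tool(commands=[[-0.25,[0,0,0],[0,0,0]],[-0.25,[0,0,0],[0,0,0]],[-0.25,[0,0,-0.03],[0,0,0]],[-0.25,[0,0,-0.03],[0,0,0]],[0,[0.017,-0.033,-0.005],[0,0,0]],[0,[0.018,-0.033,-0.005],[0,0,0]],[0,[0.017,-0.033,-0.005],[0,0,0]],[0,[0.018,-0.033,-0.005],[0,0,0]]])

```text
time_s: 24.65
eef_pos: [434.5, 37.0, 253.7]
ee_rot: [0.001, 0.722, 0.692, 0.001]
force: [0.6, 0.3, 0.5]
grip_width: 0.495
grip_force: 0.0
```

```bash
python3 - <<'E'
from h import *
c=capture("top"); crop(c,170,150,440,330,2.9,"t8.png")
plan([(435,39,240,-0.038)])
E
```

```text
(435, 39, 240, -0.038) 15 rows: [[0,0,0.001],[0,0,1.0]], [[0,0,0.001],[0,0,1.0]], [[0,0,0.001],[0,0,1.0]], [[0,0,0.001],[0,0,1.0]], [[0,0,0.001],[0,0,1.0]], [[0,0,0.001],[0,0,1.0]], [[0,0,0.001],[0,0,1.0]], [[0,0,0.001],[0,0,1.0]], [[0,0.001,0.001],[0,0,1.0]], [[0.001,0,0.001],[0,0,1.0]], [[0,0,0.001],[0,0,1.0]], [[0.001,0,0.001],[0,0,0.99]], [[0.001,0.001,0.001],[0,-0.01,1.0]], [[0,0,0.001],[0,0,0.99]], [[0.001,0,0.001],[0,-0.01,1.0]]
```

View pics/t8.png

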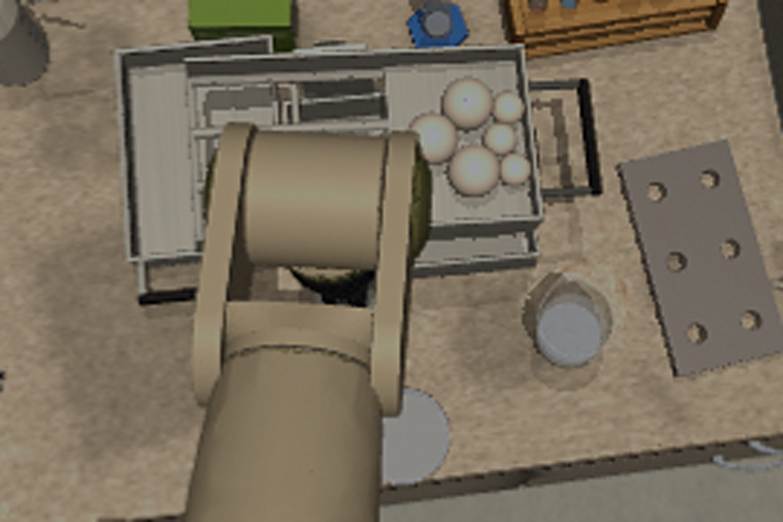

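All six balls lie on the plate. In crop px the large ones are at (468,103), (433,138) and (473,170), the small ones at (508,106), (500,138) and (514,169). The pan has been knocked away from the robot, its far edge now at crop (117,52), so I'll put it back after the pin. The beaker's floor disc is at crop (569,332).

Call:
servo_tool(commands=[[0,[0,0,0],[0,0,1]],[0,[0,0,0],[0,0,1]],[0,[0,0,0],[0,0,1]],[0,[0,0,0],[0,0,1]],[0,[0,0,0],[0,0,1]],[0,[0,0,0],[0,0,1]],[0,[0,0,0],[0,0,1]],[0,[0,0,0],[0,0,1]],[0,[0,0,0],[0,0,1]],[0,[0,0,0],[0,0,1]]])

```text
time_s: 25.53
eef_pos: [436.2, 36.3, 253.7]
ee_rot: [0.001, 0.972, 0.236, 0.001]
force: [0.2, 0.4, 0.4]
grip_width: 0.498
grip_force: 0.0
```

Call:
servo_tool(commands=[[0,[0,0,0],[0,0,1]],[0,[0,0,0],[0,0,1]],[0,[0,0,0],[0,0,1]],[0,[0,0,0],[0,0,1]],[0,[0,0,0],[0,0,1]],[0,[0,0,0],[0,0,0]]])

```text
time_s: 26.03
eef_pos: [436.1, 36.4, 253.6]
ee_rot: [0.0, 1.0, -0.023, 0.001]
force: [1.2, 0.2, 0.0]
grip_width: 0.498
grip_force: 0.0
```

```bash
python3 - <<'E'
from h import *
c=capture("top")
g=lambda L:[(170+u/2.9,150+v/2.9) for u,v in L]
print("beaker floor",plane(c,g([(569,332)]),2).round(1), "pan handle bar",plane(c,g([(140,299),(196,296)]),36).round(1),"pan corners",plane(c,g([(117,52),(272,40),(130,261)]),46).round(1))
plan([(434.7,39,200,-0.038),(434.7,39,150,-.038)])
s=capture("side"); 
b=s["pixels"][170:330,210:340]; crop(s,225,180,345,330,4,"s3.png")
P=cloud(s)[180:330,225:345].reshape(-1,3)
q=P[(P[:,2]>158)&(P[:,2]<185)&(abs(P[:,0]-436)<25)&(abs(P[:,1]-39)<40)]
print(len(q),q.min(0),q.max(0),np.median(q,0)) if len(q) else 0
E
```

```text
beaker floor [[ 406.1 -158.5    2. ]] pan handle bar [[485.1 243.4  36. ]
 [481.1 190.7  36. ]] pan corners [[731.3 244.   46. ]
 [724.2  92.4  46. ]
 [520.7 247.9  46. ]]
(434.7, 39, 200, -0.038) 2 rows: [[-0.001,-0.001,0.027],[0,-0.01,-0.01]], [[-0.001,-0.002,0.026],[0,-0.01,-0.01]]
(434.7, 39, 150, -0.038) 2 rows: [[0,0,0.025],[0,0,-0]], [[0,0,0.025],[0,0,-0]]
111 [427.81090116  26.24560079 158.00400068] [450.87454455  52.88655639 182.55712461] [438.49332894  31.1254093  173.58917625]
```

View pics/s3.png

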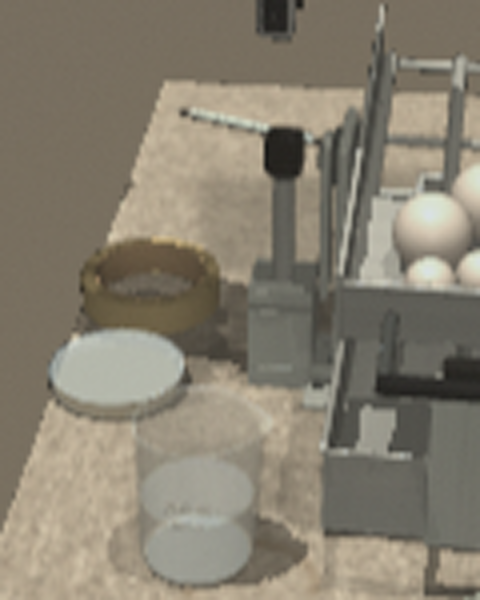

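The knob at crop (284,152) stands straight below the open fingers at (275,15), which straddle it along y. I'll descend and grip it.

Call:
servo_tool(commands=[[0,[0.001,-0.003,0.03],[0,0,0]],[0,[0,0,0.03],[0,0,0]],[0,[0,0,0.025],[0,0,0]],[0,[0,0,0.019],[0,0,0]],[0,[0,0,0],[0,0,0]],[0,[0,0,0],[0,0,0]],[1,[0,0,0],[0,0,0]],[1,[0,0,0],[0,0,0]],[1,[0,0,0],[0,0,0]],[1,[0,0,0],[0,0,0]]], squeeze=40)

```text
time_s: 26.97
eef_pos: [437.8, 39.7, 149.9]
ee_rot: [-0.0, 1.0, -0.021, 0.002]
force: [1.0, 1.7, 7.9]
grip_width: 0.275
grip_force: 39.9
```

Call:
servo_tool(commands=[[1,[0,0,-0.01],[0,0,0]],[1,[0,0,-0.012],[0,0,0]],[1,[0,0,-0.014],[0,0,0]],[1,[0,0,-0.014],[0,0,0]],[1,[0,0,-0.014],[0,0,0]],[1,[0,0,-0.014],[0,0,0]],[1,[0,0,-0.014],[0,0,0]],[1,[0,0,-0.014],[0,0,0]],[1,[0,0,-0.014],[0,0,0]]])

```text
time_s: 27.72
eef_pos: [436.8, 39.6, 269.7]
ee_rot: [0.0, 1.0, -0.021, 0.0]
force: [0.3, -0.8, -0.6]
grip_width: 0.274
grip_force: 39.6
```

```bash
python3 - <<'E'
from h import *
plan([(409,-157,262,-.038,25),(409,-157,140,-.038,20)])
E
```

```text
(409, -157, 262, -0.038, 25) 8 rows: [[-0.002,0.025,0.001],[0,0,-0]], [[-0.003,0.025,0.001],[0,0,-0]], [[-0.002,0.025,0.001],[0,0,-0.01]], [[-0.003,0.025,0.001],[0,0,-0]], [[-0.002,0.024,0.001],[0,0,-0.01]], [[-0.003,0.025,0.001],[0,0,-0]], [[-0.002,0.024,0.001],[0,0,-0.01]], [[-0.003,0.025,0.001],[0,-0.01,-0]]
(409, -157, 140, -0.038, 20) 7 rows: [[0,0,0.017],[0,0,-0]], [[0,0,0.017],[0,0,-0]], [[0,0,0.018],[0,0,-0]], [[0,0,0.017],[0,0,-0]], [[0,0,0.018],[0,0,-0]], [[0,0,0.017],[0,0,-0]], [[0,-0.001,0.018],[0,0,-0]]
```

Call:
servo_tool(commands=[[1,[-0.002,0.015,0],[0,0,0]],[1,[-0.003,0.025,0],[0,0,0]],[1,[-0.003,0.025,0],[0,0,0]],[1,[-0.003,0.028,0],[0,0,0]],[1,[-0.002,0.028,0],[0,0,0]],[1,[-0.003,0.025,0],[0,0,0]],[1,[-0.002,0.025,0],[0,0,0]],[1,[-0.002,0.015,0],[0,0,0]],[1,[0,0.01,0],[0,0,0]],[1,[0,0,0],[0,0,0]]])

```text
time_s: 28.55
eef_pos: [408.6, -156.7, 268.6]
ee_rot: [0.0, 1.0, -0.022, 0.0]
force: [-0.1, 0.2, -1.5]
grip_width: 0.276
grip_force: 39.5
```

```bash
python3 - <<'E'
from h import *
s=capture("side"); a=np.ascontiguousarray(s["pixels"][200:345,225:345,::-1]); a=cv2.resize(a,None,fx=4,fy=4,interpolation=cv2.INTER_CUBIC)
c=capture("top"); b=np.ascontiguousarray(c["pixels"][220:300,320:410,::-1]); b=cv2.resize(b,(400,356),interpolation=cv2.INTER_CUBIC)
o=np.zeros((580,800,3),np.uint8); o[:580,:400]=a[:580,40:440]; o[:356,400:]=b; cv2.imwrite("pics/m1.png",o)
E
```

```text
(no output)
```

View pics/m1.png

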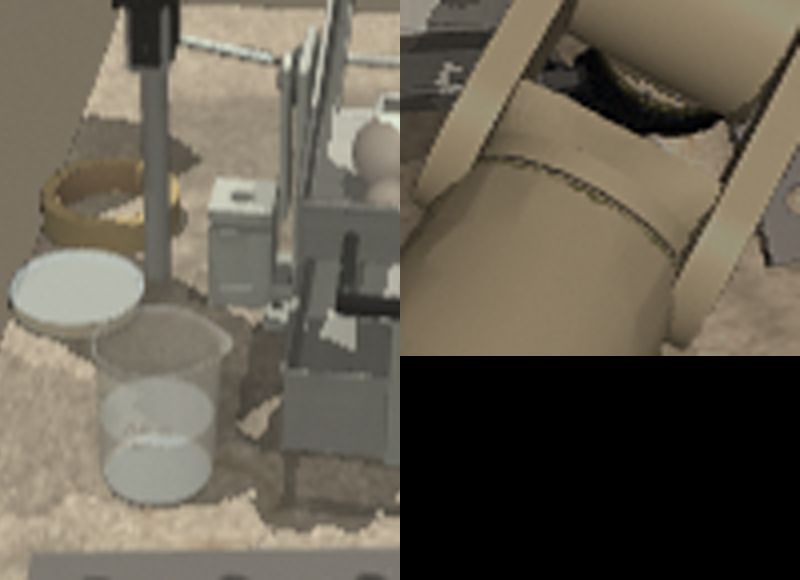

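The pin hangs at column 157, straight above the beaker's axis (column 157). I'll lower it into the beaker.

Call:
servo_tool(commands=[[1,[0,0,0.018],[0,0,0]],[1,[0,0,0.02],[0,0,0]],[1,[0,0,0.02],[0,0,0]],[1,[0,0,0.02],[0,0,0]],[1,[0,0,0.02],[0,0,0]],[1,[0,0,0.016],[0,0,0]],[1,[0,0,0.01],[0,0,0]],[1,[0,0,0.004],[0,0,0]],[1,[0,0,0],[0,0,0]]])

```text
time_s: 29.4
eef_pos: [408.7, -154.4, 139.9]
ee_rot: [-0.0, 1.0, -0.02, -0.0]
force: [-0.3, 0.1, -0.5]
grip_width: 0.274
grip_force: 39.6
```

Call:
servo_tool(commands=[[1,[0,0,0.003],[0,0,0]],[1,[0,0,0],[0,0,0]],[0.2,[0,0,0],[0,0,0]],[0.2,[0,0,0],[0,0,0]],[0.2,[0,0,0],[0,0,0]],[0,[0,0,-0.02],[0,0,0]],[0,[0,0,-0.03],[0,0,0]],[0,[0,0,-0.04],[0,0,0]],[0,[0,0,-0.04],[0,0,0]]])

```text
time_s: 30.15
eef_pos: [408.2, -155.1, 269.0]
ee_rot: [-0.0, 1.0, -0.021, -0.0]
force: [0.7, -0.1, 0.0]
grip_width: 0.501
grip_force: 0.0
```

```bash
python3 - <<'E'
from h import *
plan([(420,60,265,0.9),(450,250,200,1.533)])
E
```

```text
(420, 60, 265, 0.9) 9 rows: [[0,-0.024,0],[0,0,-1.0]], [[0.003,-0.024,0.001],[0,0,-1.0]], [[0.005,-0.023,0],[0,0,-1.0]], [[0.008,-0.023,0.001],[0,0,-1.0]], [[0.01,-0.022,0],[0,0,-1.0]], [[0.012,-0.02,0.001],[0,0,-1.0]], [[0.014,-0.019,0],[0,0,-1.0]], [[0.016,-0.018,0.001],[0,0,-1.0]], [[0.019,-0.015,0],[-0.01,0,-1.0]]
(450, 250, 200, 1.533) 7 rows: [[0.024,-0.014,0.009],[0,0,-0.86]], [[0.025,-0.011,0.009],[0,0,-0.86]], [[0.026,-0.009,0.009],[0,0,-0.86]], [[0.027,-0.007,0.01],[0,0,-0.86]], [[0.027,-0.004,0.009],[0,0,-0.87]], [[0.027,-0.002,0.01],[0,0,-0.86]], [[0.027,0.001,0.009],[0,0,-0.87]]
```

I've viewed 13 pictures, so I'll measure the pan numerically.

```bash
cat > pan.py <<'E'
from h import *
c=capture("top"); P=cloud(c); px=c["pixels"].astype(int)
dark=px.max(2)<60
def sel(m,lo,hi): 
    q=P[m&(P>lo).all(2)&(P<hi).all(2)]; return q
b=sel(dark,[380,60,15],[560,420,60])
print("pan handle n",len(b), np.median(b,0).round(1) if len(b) else 0)
if len(b)>5:
    d=b[:,:2]; r=cv2.minAreaRect(d.astype(np.float32)); print("rect",np.round(r[0],1),np.round(r[1],1),r[2], "y",d[:,1].min().round(1),d[:,1].max().round(1))
r=sel(~dark,[380,60,38],[800,420,54]); r=r[(r[:,1]>165)]
print("rim n",len(r), r.min(0).round(1) if len(r) else 0,r.max(0).round(1) if len(r) else 0)
k=sel(dark,[350,-230,110],[470,-80,200]); print("knob",len(k),np.median(k,0).round(1) if len(k) else 0)
s=capture("side");P=cloud(s); px=s["pixels"].astype(int); dark=px.max(2)<60
k=sel(dark,[350,-230,110],[470,-80,200]); print("knob side",len(k),np.median(k,0).round(1) if len(k) else 0)
E
python3 pan.py
```

```text
pan handle n 229 [487.5 191.9  37.7]
rect [516.1 153.7] [191.3  81.2] 86.5588607788086 y 60.5 247.7
rim n 324 [478.1 165.   38. ] [771.4 381.6  54. ]
knob 1 [ 415.5 -164.4  163.2]
knob side 155 [ 410.5 -161.6  158.1]
```

```bash
cat >> pan.py <<'E'
d=b[(b[:,0]<500)&(b[:,1]>140)&(b[:,1]<265)][:,:2]
k=np.polyfit(d[:,1],d[:,0],1); e=abs(d[:,0]-np.polyval(k,d[:,1]))<7; d=d[e]; k=np.polyfit(d[:,1],d[:,0],1)
print("bar",len(d),"yaw",-k[0].round(3),"y",d[:,1].min(),d[:,1].max(),"x mid",np.polyval(k,(d[:,1].min()+d[:,1].max())/2))
r=r[r[:,0]>500]; q=cv2.minAreaRect(r[:,:2].astype(np.float32)); print(q)
far=r[(r[:,0]>680)]; print("far edge x",np.percentile(far[:,0],[50,95]) if len(far) else 0)
lf=r[(r[:,0]>540)&(r[:,0]<690)&(r[:,1]>200)]; print("left edge y",np.percentile(lf[:,1],[5,50,95]))
E
python3 pan.py | tail -4
```

```text
bar 120 yaw -0.02 y 162.17705638611724 244.37894718367951 x mid 484.3305005839185
((652.1021728515625, 223.1136474609375), (312.3720703125, 182.66470336914062), 30.871746063232422)
far edge x [729.87880907 750.31018452]
left edge y [243.41325396 246.76922164 250.29615692]
```

Call:
servo_tool(commands=[[0,[0,-0.024,0],[0,0,-1]],[0,[0.003,-0.024,0],[0,0,-1]],[0,[0.005,-0.023,0],[0,0,-1]],[0,[0.008,-0.023,0],[0,0,-1]],[0,[0.01,-0.022,0],[0,0,-1]],[0.34,[0.012,-0.02,0],[0,0,-1]],[0.34,[0.014,-0.019,0],[0,0,-1]],[0.34,[0.016,-0.018,0],[0,0,-1]],[0.34,[0.019,-0.015,0],[0,0,-1]],[0.34,[0.024,-0.014,0],[0,0,-0.86]]])

```text
time_s: 31.18
eef_pos: [424.2, 88.1, 265.9]
ee_rot: [-0.001, 0.879, 0.477, -0.001]
force: [0.2, -0.8, 0.1]
grip_width: 0.33
grip_force: 0.0
```

Call:
servo_tool(commands=[[0.34,[0.025,-0.011,0],[0,0,-0.86]],[0.34,[0.026,-0.009,0],[0,0,-0.86]],[0.34,[0.027,-0.007,0],[0,0,-0.86]],[0.34,[0.027,-0.004,0],[0,0,-0.86]],[0.34,[0.027,-0.002,0],[0,0,-0.86]],[0.34,[0.027,0.001,0],[0,0,-0.86]]])

```text
time_s: 31.68
eef_pos: [450.0, 250.6, 265.7]
ee_rot: [-0.001, 0.719, 0.695, -0.001]
force: [-0.1, 0.2, 0.2]
grip_width: 0.329
grip_force: 0.0
```

```bash
python3 - <<'E'
from h import *
plan([(484,228,240,1.545),(484,228,18,1.545)])
E
```

```text
(484, 228, 240, 1.545) 2 rows: [[-0.011,0.017,0.013],[-0.01,0,-0.04]], [[-0.01,0.018,0.013],[-0.02,0.01,-0.05]]
(484, 228, 18, 1.545) 6 rows: [[0,0,0.037],[0,0,0]], [[0,0,0.037],[0,0,0]], [[0,0,0.037],[0,0,0]], [[0,0,0.037],[0,0,0]], [[0,0,0.037],[0,0,0]], [[0,0,0.037],[0,0,0]]
```

Call:
servo_tool(commands=[[0.34,[-0.011,0.017,0.013],[0,0,-0.05]],[0.34,[-0.01,0.018,0.013],[0,0,-0.05]],[0.34,[0,0,0.037],[0,0,0]],[0.34,[0,0,0.037],[0,0,0]],[0.34,[0,0,0.037],[0,0,0]],[0.34,[0,0,0.037],[0,0,0]],[0.34,[0,0,0.025],[0,0,0]],[0.34,[0,0,0],[0,0,0]]])

```text
time_s: 32.35
eef_pos: [481.0, 226.0, 62.3]
ee_rot: [-0.003, 0.717, 0.697, -0.005]
force: [-1.1, -0.2, -0.2]
grip_width: 0.328
grip_force: 0.0
```

```bash
python3 - <<'E'
from h import *
plan([(484,228,20,1.545)])
E
```

```text
(484, 228, 20, 1.545) 2 rows: [[0.001,0.002,0.021],[-0.05,0.01,-0.02]], [[0.001,0.001,0.021],[-0.06,0.02,-0.02]]
```

Call:
servo_tool(commands=[[0.34,[0.001,0.001,0.021],[0,0,0]],[0.34,[0,0,0.021],[0,0,0]],[0.34,[0,0,0],[0,0,0]],[1,[0,0,0],[0,0,0]],[1,[0,0,0],[0,0,0]],[1,[0,0,0],[0,0,0]],[1,[0,0,0],[0,0,0]]])

```text
time_s: 32.93
eef_pos: [486.3, 228.1, 27.5]
ee_rot: [0.0, 0.717, 0.697, 0.001]
force: [-0.1, -0.2, 3.3]
grip_width: 0.119
grip_force: 39.4
```

```bash
python3 - <<'E'
from h import *
print(sense()["eef_pos"],sense()["grip_width"])
plan([(431,226.5,sense()["eef_pos"][2],1.533,12)])
E
```

```text
[486.336338   228.10032583  27.50930019] 0.11905344628853494
(431, 226.5, np.float64(27.50930019020421), 1.533, 12) 5 rows: [[-0.001,-0.011,-0],[0,0,0.02]], [[-0.001,-0.011,-0],[0,0,0.02]], [[0,-0.011,-0],[0.01,0,0.01]], [[-0.001,-0.011,-0],[0,0,0.02]], [[0,-0.011,-0],[0.01,0,0.01]]
```

Call:
servo_tool(commands=[[1,[0.001,-0.008,0],[0,0,0.03]],[1,[0,-0.011,0],[0,0,0.03]],[1,[0,-0.011,0],[0,0,0.03]],[1,[0,-0.011,0],[0,0,0.03]],[1,[0,-0.009,0],[0,0,0.03]],[1,[0,-0.005,0],[0,0,0]],[1,[0,0,0],[0,0,0]],[1,[-0.003,0,0],[0,0,0]],[1,[-0.002,0,0],[0,0,0]],[1,[0,0,0],[0,0,0]]])

```text
time_s: 33.77
eef_pos: [430.7, 226.7, 27.5]
ee_rot: [0.0, 0.723, 0.691, 0.001]
force: [-1.1, 5.1, 10.6]
grip_width: 0.123
grip_force: 40.9
```

```bash
python3 - <<'E'
from h import *
plan([(431,226.5,sense()["eef_pos"][2],1.533,12)])
E
```

```text
(431, 226.5, np.float64(27.454439633278945), 1.533, 12) 1 rows: [[0,0,0],[0.02,-0.02,-0.07]]
```

Call:
servo_tool(commands=[[0.4,[0,0,0],[0,0,0]],[0.4,[0,0,0],[0,0,0]],[0.4,[0,0,-0.03],[0,0,0]],[0.4,[0,0,-0.04],[0,0,0]],[0.4,[0,0,-0.04],[0,0,0]],[0.4,[0,0,-0.04],[0,0,0]],[0.4,[0,0,-0.04],[0,0,0]],[0.4,[0,0,-0.04],[0,0,0]]])

```text
time_s: 34.43
eef_pos: [429.7, 225.8, 258.1]
ee_rot: [-0.0, 0.723, 0.691, -0.0]
force: [0.5, -0.4, -0.9]
grip_width: 0.301
grip_force: 0.0
```

```bash
python3 - <<'E'
from h import *
S=np.array([565.7,34.2]);a=-.038
h=S+np.array([np.sin(-a)*-223*1.0*1, -223*np.cos(a)]); print("handle",h)
plan([(400,0,270,0.8),(400,-160,270,-.038),(555,-188.5,230,-.038)])
c=capture("top");P=cloud(c);px=c["pixels"].astype(int);m=(px.max(2)<70)&(P>[480,-215,125]).all(2)&(P<[640,-165,165]).all(2)
q=P[m];print(len(q),np.median(q,0),q.min(0),q.max(0)); k=np.polyfit(q[:,0],q[:,1],1);print(k[0])
E
```

```text
handle [ 557.22803926 -188.63901337]
(400, 0, 270, 0.8) 7 rows: [[-0.032,-0.003,-0.002],[0,0,0.99]], [[-0.033,0.001,-0.002],[0,0,0.99]], [[-0.032,0.004,-0.002],[0,0,0.99]], [[-0.032,0.007,-0.001],[0,0,0.99]], [[-0.031,0.011,-0.002],[0,0,0.99]], [[-0.029,0.013,-0.001],[0,0,0.99]], [[-0.028,0.017,-0.002],[-0.01,0.01,0.99]]
(400, -160, 270, -0.038) 8 rows: [[-0.014,0.014,0],[0,0,1.0]], [[-0.013,0.015,0],[0,0,1.0]], [[-0.011,0.017,0],[0,0,1.0]], [[-0.009,0.018,0],[0,0,1.0]], [[-0.008,0.019,0],[0,0,1.0]], [[-0.006,0.019,0],[0,0,1.0]], [[-0.003,0.019,0],[0,0,1.0]], [[-0.002,0.02,0],[0,-0.01,1.0]]
(555, -188.5, 230, -0.038) 5 rows: [[0.031,0.005,0.008],[0,0,0]], [[0.031,0.004,0.008],[0,0,0]], [[0.031,0.005,0.008],[0,0,0]], [[0.032,0.004,0.008],[0,0,0]], [[0.031,0.005,0.008],[0,0,0]]
193 [ 557.55546702 -185.67064647  149.28491875] [ 504.48176436 -193.56536277  142.99566511] [ 611.23007259 -165.05673128  154.22203548]
-0.0013960497962357229
```

Call:
servo_tool(commands=[[0.3,[-0.032,-0.003,-0.002],[0,0,1]],[0.3,[-0.033,0.001,-0.002],[0,0,1]],[0.3,[-0.032,0.004,-0.002],[0,0,1]],[0.3,[-0.032,0.007,-0.002],[0,0,1]],[0.2,[-0.031,0.011,-0.002],[0,0,1]],[0.2,[-0.029,0.013,-0.001],[0,0,1]],[0.2,[-0.028,0.017,-0.001],[0,0,1]],[0.2,[-0.014,0.014,0],[0,0,1]],[0.2,[-0.013,0.015,0],[0,0,1]],[0.2,[-0.011,0.017,0],[0,0,1]]], squeeze=40)

```text
time_s: 35.32
eef_pos: [399.7, -60.4, 267.8]
ee_rot: [-0.0, 0.972, 0.234, -0.0]
force: [0.5, 0.4, 0.0]
grip_width: 0.402
grip_force: 0.0
```

Call:
servo_tool(commands=[[0.2,[-0.009,0.018,0],[0,0,1]],[0.2,[-0.008,0.019,0],[0,0,1]],[0.2,[-0.006,0.019,0],[0,0,1]],[0.2,[-0.003,0.019,0],[0,0,1]],[0.2,[-0.002,0.02,0],[0,0,1]],[0.2,[0.031,0.005,0.008],[0,0,0]],[0.2,[0.031,0.005,0.008],[0,0,0]],[0.2,[0.031,0.005,0.008],[0,0,0]],[0.2,[0.031,0.005,0.008],[0,0,0]],[0.2,[0.031,0.005,0.008],[0,0,0]]])

```text
time_s: 36.15
eef_pos: [553.5, -191.3, 227.0]
ee_rot: [-0.0, 1.0, -0.023, -0.001]
force: [0.1, 0.1, 0.7]
grip_width: 0.4
grip_force: 0.0
```

```bash
python3 pan.py; python3 - <<'E'
from h import *
plan([(557,-188.5,200,-.038),(557,-188.5,128,-.038)])
E
```

```text
pan handle n 122 [491.1 180.6  33.6]
rect [487.4 152.5] [188.5 136.2] 87.8089828491211 y 60.9 245.8
rim n 265 [454.2 165.1  38. ] [775.1 381.   53.9]
knob 0 0
knob side 161 [ 411.4 -164.2  158.3]
bar 27 yaw -0.23 y 141.01782037558607 245.75705005218217 x mid 471.86535275552035
((659.895751953125, 247.69384765625), (275.9144287109375, 155.24034118652344), 29.52385902404785)
far edge x [731.80292842 763.04364295]
left edge y [206.64484282 243.69972853 247.8409421 ]
(557, -188.5, 200, -0.038) 1 rows: [[0.003,-0.003,0.024],[-0.03,0.04,-0.06]]
(557, -188.5, 128, -0.038) 2 rows: [[0,0,0.036],[0,0,-0]], [[0,0,0.036],[0,0,-0]]
```

Call:
servo_tool(commands=[[0.2,[0.002,-0.002,0.024],[0,0,0]],[0.2,[0.001,-0.001,0.03],[0,0,0]],[0.2,[0,0,0.03],[0,0,0]],[0.2,[0,0,0.01],[0,0,0]],[0.2,[0,0,0],[0,0,0]],[0.2,[0,0,0],[0,0,0]],[1,[0,0,0],[0,0,0]],[1,[0,0,0],[0,0,0]],[1,[0,0,0],[0,0,0]],[1,[0,0,0],[0,0,0]]])

```text
time_s: 37.08
eef_pos: [556.4, -186.4, 136.5]
ee_rot: [-0.002, 1.0, -0.022, 0.001]
force: [-0.2, 12.6, 8.1]
grip_width: 0.121
grip_force: 39.2
```

```bash
sed -i 's/^d=b\[(b\[:,0\]<500)/d=b[(b[:,0]<460)/; s/^r=r\[r\[:,0\]>500\];/r=r[r[:,0]>440];/' pan.py; sed -i 's/far=r\[(r\[:,0\]>680)\]/far=r[(r[:,0]>640)\&(r[:,0]<700)\&(r[:,1]<240)]/' pan.py; python3 pan.py | tail -4; python3 - <<'E'
from h import *
c=capture("top");px=c["pixels"].astype(int);P=cloud(c)
m=(px.min(2)>130)&(P>[480,-170,150]).all(2)&(P<[650,20,225]).all(2)
print(m.sum())
E
```

```text
rect [511.  152.9] [187.2  88.4] 87.74823760986328 y 60.7 245.8
rim n 241 [478.3 167.5  38.2] [772.2 381.   53.6]
knob 0 0
knob side 161 [ 411.2 -164.   157.3]
831Traceback (most recent call last):
  File "pan.py", line 16, in <module>
    k=np.polyfit(d[:,1],d[:,0],1); e=abs(d[:,0]-np.polyval(k,d[:,1]))<7; d=d[e]; k=np.polyfit(d[:,1],d[:,0],1)
    raise TypeError("expected non-empty vector for x")
TypeError: expected non-empty vector for x
```

```bash
python3 - <<'E'
from h import *
c=capture("top");px=c["pixels"];P=cloud(c)
for y in (165,200,240):
    print("expected now / old", y, [ (proj(c,[(x,y,40)])[0].round().astype(int).tolist(), px[tuple(proj(c,[(x,y,40)])[0].round().astype(int)[::-1])].tolist(), P[tuple(proj(c,[(x,y,40)])[0].round().astype(int)[::-1])].round().tolist()) for x in (430,484)])
crop(c,170,130,440,310,2.9,"t9.png")
E
```

```text
expected now / old 165 [([248, 269], [144, 130, 104], [326.0, 84.0, 638.0]), ([247, 250], [106, 94, 74], [359.0, 86.0, 619.0])]
expected now / old 200 [([236, 271], [151, 136, 110], [324.0, 102.0, 642.0]), ([234, 251], [126, 113, 90], [359.0, 105.0, 626.0])]
expected now / old 240 [([221, 272], [155, 140, 115], [326.0, 124.0, 643.0]), ([219, 253], [80, 71, 53], [360.0, 130.0, 617.0])]
```

View pics/t9.png

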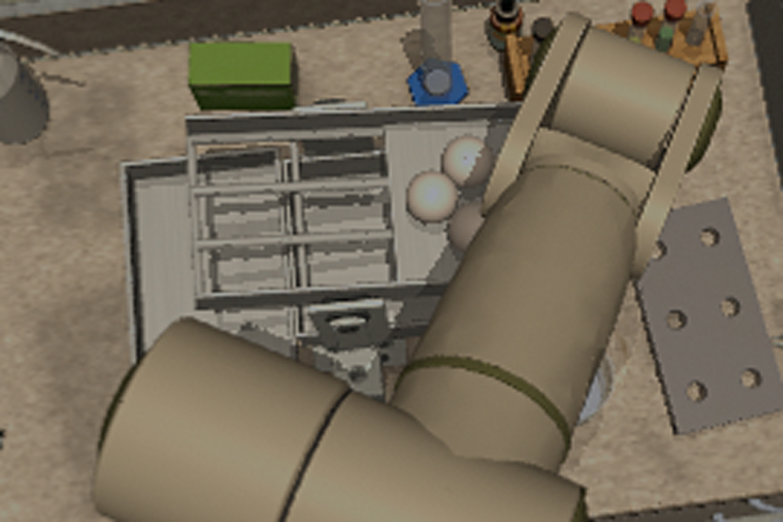

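The last picture shows the pan back in place, its far corner at crop (122,165), the same as when it was first set. The elbow hides the pan's handle. The large balls are still on the plate at (465,160), (432,195) and (470,228). The deck handle is gripped, so I'll work out the arc.

```bash
python3 - <<'E'
import numpy as np
def f(t): return -224*np.cos(t-.094),165+224*np.sin(t-.094)
T=[0,.1,.2,.3,.4,.5,.6,.7,.8,.9,1.0,1.06]
for a,b in zip(T,T[1:]):
    n=5 if b<=.2 else 10
    (y0,z0),(y1,z1)=f(a),f(b); print(a,b,"tool dy,dz total mm",round(y0-y1,1),round(z0-z1,1))
E
```

```text
0 0.1 tool dy,dz total mm 1.0 -22.4
0.1 0.2 tool dy,dz total mm -1.3 -22.4
0.2 0.3 tool dy,dz total mm -3.5 -22.1
0.3 0.4 tool dy,dz total mm -5.7 -21.7
0.4 0.5 tool dy,dz total mm -7.8 -21.0
0.5 0.6 tool dy,dz total mm -9.9 -20.1
0.6 0.7 tool dy,dz total mm -11.8 -19.0
0.7 0.8 tool dy,dz total mm -13.7 -17.7
0.8 0.9 tool dy,dz total mm -15.4 -16.3
0.9 1.0 tool dy,dz total mm -16.9 -14.7
1.0 1.06 tool dy,dz total mm -10.8 -8.0
```

Call:
servo_tool(commands=[[1,[0,0,-0.004],[0,0,0]],[1,[0,0,-0.005],[0,0,0]],[1,[0,0,-0.005],[0,0,0]],[1,[0,0,-0.004],[0,0,0]],[1,[0,0,-0.004],[0,0,0]],[1,[0,0,-0.004],[0,0,0]],[1,[0,0,-0.004],[0,0,0]],[1,[0,0,-0.004],[0,0,0]],[1,[0,0,-0.003],[0,0,0]],[1,[0,0,-0.003],[0,0,0]]])

```text
time_s: 38.12
eef_pos: [556.2, -186.8, 174.5]
ee_rot: [-0.001, 1.0, -0.022, 0.001]
force: [6.3, 8.5, -9.2]
grip_width: 0.118
grip_force: 38.9
```

Call:
servo_tool(commands=[[1,[0,0,-0.003],[0,0,0]],[1,[0,0,-0.002],[0,0,0]],[1,[0,-0.001,-0.002],[0,0,0]],[1,[0,0,-0.002],[0,0,0]],[1,[0,-0.001,-0.002],[0,0,0]],[1,[0,0,-0.002],[0,0,0]],[1,[0,-0.001,-0.002],[0,0,0]],[1,[0,0,-0.002],[0,0,0]],[1,[0,-0.001,-0.002],[0,0,0]],[1,[0,0,-0.002],[0,0,0]]])

```text
time_s: 38.95
eef_pos: [556.3, -184.3, 195.9]
ee_rot: [0.0, 1.0, -0.022, 0.001]
force: [5.5, 2.7, -6.9]
grip_width: 0.119
grip_force: 39.2
```

```bash
cat > balls.py <<'E'
from h import *
s=sense(); p=s["eef_pos"]; print("t",s["time_s"],"tcp",p.round(1),"F",s["force"].round(1),"gw",round(s["grip_width"],3))
S=np.array([565.7,34.2]);a=-.038
def loc(q): d=q[:,:2]-S; return np.c_[np.cos(a)*d[:,0]+np.sin(a)*d[:,1],-np.sin(a)*d[:,0]+np.cos(a)*d[:,1],q[:,2]]
for n in("top","side"):
    c=capture(n);P=cloud(c);px=cv2.cvtColor(c["pixels"],cv2.COLOR_RGB2GRAY)
    h=cv2.HoughCircles(cv2.resize(px,None,fx=3,fy=3,interpolation=cv2.INTER_CUBIC),cv2.HOUGH_GRADIENT,1,22,param1=90,param2=22,minRadius=14,maxRadius=40)
    if h is None: continue
    for u,v,r in h[0]:
        u,v=u/3,v/3
        if not(1<u<639 and 1<v<479): continue
        w=P[int(round(v)),int(round(u))]
        l=loc(w[None])[0]
        if abs(l[0])<110 and -200<l[1]<220: print(n,"px",(round(u),round(v)),"r",round(r/3,1),"sieve",l.round(),c["pixels"][int(v),int(u)])
E
python3 balls.py
```

```text
t 38.95 tcp [ 556.3 -184.3  195.9] F [ 5.5  2.7 -6.9] gw 0.119
top px (298, 186) r 9.0 sieve [ 24. -33. 215.] [154 158 166]
top px (299, 210) r 9.7 sieve [-38. -30. 218.] [152 157 165]
top px (285, 204) r 13.1 sieve [-14.   4. 198.] [153 159 141]
top px (258, 210) r 12.4 sieve [33. 93.  7.] [150 144 132]
top px (280, 224) r 13.1 sieve [-15.  33.   9.] [151 145 134]
top px (319, 186) r 5.6 sieve [ 21. -84. 212.] [153 157 163]
top px (250, 210) r 13.1 sieve [ 37. 117.   0.] [152 147 135]
top px (261, 224) r 11.3 sieve [-8. 88.  1.] [128 122 111]
top px (317, 196) r 5.7 sieve [ -4. -77. 210.] [154 158 160]
top px (256, 190) r 9.8 sieve [94. 96.  4.] [130 124 114]
top px (254, 225) r 7.9 sieve [-11. 107.   8.] [126 120 111]
top px (260, 241) r 10.5 sieve [-59.  93.   7.] [130 125 113]
top px (276, 204) r 7.8 sieve [46. 41.  7.] [104  99  91]
top px (286, 242) r 9.1 sieve [-105.   10.  175.] [109 107  96]
top px (246, 228) r 7.2 sieve [-14. 132.  -5.] [67 65 58]
top px (276, 188) r 5.3 sieve [82. 35. 41.] [61 58 52]
top px (279, 240) r 5.0 sieve [-94.  28. 155.] [67 65 59]
side px (332, 214) r 11.3 sieve [-34. -36. 201.] [218 208 188]
```

Call:
servo_tool(commands=[[1,[0,0,0],[0,0,0]],[1,[0,0,0],[0,0,0]],[1,[0,0,0],[0,0,0]],[1,[0,0,0],[0,0,0]],[1,[0,-0.001,-0.002],[0,0,0]],[1,[0,0,-0.002],[0,0,0]],[1,[0,-0.001,-0.002],[0,0,0]],[1,[0,0,-0.002],[0,0,0]],[1,[0,-0.001,-0.002],[0,0,0]],[1,[0,0,0],[0,0,0]]])

```text
time_s: 39.88
eef_pos: [556.4, -182.3, 206.6]
ee_rot: [0.001, 1.0, -0.023, 0.001]
force: [4.4, -3.4, -3.1]
grip_width: 0.117
grip_force: 39.5
```

Call:
servo_tool(commands=[[1,[0,-0.001,-0.002],[0,0,0]],[1,[0,-0.001,-0.002],[0,0,0]],[1,[0,0,-0.002],[0,0,0]],[1,[0,-0.001,-0.002],[0,0,0]],[1,[0,-0.001,-0.002],[0,0,0]],[1,[0,0,-0.002],[0,0,0]],[1,[0,-0.001,-0.002],[0,0,0]],[1,[0,-0.001,-0.002],[0,0,0]],[1,[0,0,-0.002],[0,0,0]],[1,[0,0,0],[0,0,0]]])

```text
time_s: 40.72
eef_pos: [556.6, -177.5, 225.1]
ee_rot: [0.002, 1.0, -0.023, 0.002]
force: [2.9, -8.8, 2.3]
grip_width: 0.117
grip_force: 39.8
```

```bash
python3 balls.py; mkdir -p tmp; python3 - <<'E'
from h import *
c=capture("top");P=cloud(c)
S=np.array([565.7,34.2]);a=-.038
d=P[...,:2]-S; X=np.cos(a)*d[...,0]+np.sin(a)*d[...,1]; Y=-np.sin(a)*d[...,0]+np.cos(a)*d[...,1]; Z=P[...,2]
np.save("tmp/l.npy",np.stack([X,Y,Z],-1))
# height above trough floor blobs: white pixels in trough
px=c["pixels"].astype(int)
E
```

```text
t 40.7167 tcp [ 556.6 -177.5  225.1] F [ 2.9 -8.8  2.3] gw 0.117
top px (247, 226) r 8.0 sieve [-56. 103. 178.] [153 157 165]
top px (246, 207) r 9.8 sieve [ -7. 103. 180.] [153 158 165]
top px (264, 210) r 10.5 sieve [33. 77.  2.] [145 140 128]
top px (279, 190) r 11.7 sieve [82. 28. 22.] [58 55 49]
top px (263, 192) r 11.7 sieve [87. 76.  0.] [150 144 131]
top px (244, 190) r 8.3 sieve [ 40. 106. 173.] [154 158 166]
top px (267, 227) r 11.3 sieve [-18.  72.   1.] [150 144 132]
top px (285, 218) r 10.9 sieve [ 2. 18.  7.] [152 147 134]
top px (278, 226) r 7.2 sieve [-20.  39.   9.] [130 124 113]
top px (284, 204) r 9.8 sieve [43. 18. 10.] [128 123 113]
top px (295, 217) r 10.5 sieve [  2. -11.   9.] [152 146 134]
top px (286, 242) r 7.9 sieve [-104.   10.  172.] [125 120 109]
top px (291, 226) r 7.9 sieve [-23.   3.   7.] [152 146 134]
top px (261, 221) r 7.6 sieve [ 0. 87.  4.] [130 125 115]
side px (365, 210) r 9.4 sieve [ 49.  86. 160.] [187 175 157]
side px (318, 272) r 5.5 sieve [-63. -35.  32.] [151 142 128]
side px (328, 208) r 6.8 sieve [-50.  87. 159.] [200 185 167]
```

The three large balls wait behind the lip at sieve y 103, and at least one small ball is in the trough. Next I locate the other small ones.

```bash
cat > find.py <<'E'
from h import *
S=np.array([565.7,34.2]);a=-.038
for n in("top","side"):
    c=capture(n);P=cloud(c);px=c["pixels"].astype(int)
    d=P[...,:2]-S; X=np.cos(a)*d[...,0]+np.sin(a)*d[...,1]; Y=-np.sin(a)*d[...,0]+np.cos(a)*d[...,1]; Z=P[...,2]
    r=(abs(X)<110)&(Y>-190)&(Y<215)
    # compact raised blobs above trough floor / ball coloured
    m=r&(Z>14)&(Z<45)&(abs(X)<80)&(Y<52)&(Y>-170)
    if n=="top": m2=r&(px[...,2]>px[...,0]+3)&(px.max(2)>90)
    else: m2=r&False
    for nm,mm in(("trough",m),("colour",m2)):
        k,L,st,ce=cv2.connectedComponentsWithStats(mm.astype(np.uint8))
        for i in range(1,k):
            if st[i,4]>=10: q=L==i; print(n,nm,st[i].tolist(),"med",np.median(X[q]).round(),np.median(Y[q]).round(),np.median(Z[q]).round(),"zmax",Z[q].max().round(),px[q].mean(0).round())
E
python3 find.py
```

```text
top trough [277, 215, 6, 9, 39] med -6.0 31.0 33.0 zmax 41.0 [125. 116. 103.]
top trough [273, 216, 2, 7, 13] med -3.0 48.0 30.0 zmax 36.0 [109.  99.  87.]
top trough [303, 234, 5, 8, 22] med -65.0 -33.0 33.0 zmax 38.0 [95. 86. 76.]
top colour [242, 187, 4, 5, 15] med 43.0 109.0 174.0 zmax 178.0 [153. 157. 161.]
top colour [243, 205, 4, 5, 14] med -5.0 108.0 175.0 zmax 178.0 [153. 158. 162.]
top colour [244, 224, 4, 4, 11] med -53.0 107.0 175.0 zmax 179.0 [153. 158. 162.]
side trough [338, 256, 12, 11, 94] med 1.0 31.0 30.0 zmax 39.0 [149. 142. 128.]
side trough [311, 264, 24, 13, 213] med -54.0 -25.0 31.0 zmax 44.0 [140. 134. 120.]
side trough [308, 277, 4, 15, 21] med -79.0 -99.0 32.0 zmax 44.0 [68. 67. 62.]
side trough [306, 298, 26, 13, 160] med -49.0 -169.0 30.0 zmax 45.0 [102. 101.  93.]
side trough [353, 302, 23, 13, 177] med 56.0 -169.0 30.0 zmax 45.0 [99. 98. 90.]
```

```bash
python3 - <<'E'
from h import *
S=np.array([565.7,34.2]);a=-.038
c=capture("side");P=cloud(c)
d=P[...,:2]-S; X=np.cos(a)*d[...,0]+np.sin(a)*d[...,1]; Y=-np.sin(a)*d[...,0]+np.cos(a)*d[...,1]; Z=P[...,2]
for v in (268,271,274): print([f"{X[v,u]:.0f},{Y[v,u]:.0f},{Z[v,u]:.0f}" for u in range(309,340)])
g=cv2.cvtColor(c["pixels"],cv2.COLOR_RGB2GRAY); print(g[262:280,308:352])
E
```

```text
['-83,-71,65', '-81,-72,65', '-80,-51,52', '-80,-22,34', '-80,14,11', '-74,-26,37', '-71,-28,38', '-69,-29,39', '-66,-25,37', '-64,-28,39', '-61,-24,37', '-59,-25,37', '-56,-23,37', '-54,-18,33', '-53,22,8', '-49,-16,33', '-46,-20,36', '-43,-18,34', '-40,-22,37', '-38,-21,37', '-35,-23,38', '-33,-18,36', '-30,-19,36', '-27,-18,36', '-25,-12,32', '-23,22,11', '-20,24,9', '-18,29,7', '-15,23,11', '-12,23,11', '-10,28,8']
['-82,-86,66', '-79,-85,65', '-80,-50,43', '-79,-25,26', '-76,-27,28', '-74,-28,29', '-71,-31,31', '-68,-33,33', '-66,-33,33', '-63,-34,34', '-60,-31,32', '-58,-30,32', '-55,-28,31', '-53,-24,28', '-50,-24,28', '-48,-23,28', '-45,-24,29', '-43,-24,29', '-40,-28,32', '-37,-26,31', '-35,-24,30', '-32,-27,32', '-30,-23,30', '-27,-22,29', '-24,-26,32', '-22,-17,26', '-20,10,9', '-14,-174,128', '-12,-173,128', '-10,-171,127', '-8,-172,128']
['-81,-98,65', '-80,-78,52', '-80,-48,32', '-79,-18,12', '-76,-31,21', '-73,-32,22', '-70,-33,23', '-68,-36,25', '-65,-37,26', '-63,-35,25', '-60,-36,26', '-57,-32,24', '-55,-34,25', '-52,-31,23', '-51,-9,9', '-48,-11,11', '-45,-21,18', 
[... 2803 characters left out ...]
9 114 115 117 114 108  95  81  80  81  83
   87  96  99  98  95  92  81  95 106 107 106 106 106 105 105 106 106 109
  123 132 142 146 152 156 129 105]
 [ 82  71  65  67  79  81  82  93  97 101 101  96  91  83  81  85 126 125
   82  81  83  84  83  81  93  97 106 108 107 106 107 106 106 107 103 107
  111 111 112 113 112 112 111 107]
 [ 81  67  66  69  82  82  82  82  84  86  85  85  83  80  85 128 167 165
   93  80  82  95  95 100 145 100 106 106 106 107 105 106 104 104 103 105
  111 109 111 112 114 115 112 108]
 [ 81  64  67  71  81  82  81  81  84  82  82  83  81  81  84 122 139 135
   93  81  83 105 104 107 140 102 107 108 106 105 106 106 104 103 102 105
  110 109 111 112 114 113 113 110]]
```

All three small balls are in the trough, near sieve (-63,-35), (-38,-26) and (0,31), and the three large ones wait at the lip. Now I tip the deck on.

Call:
servo_tool(commands=[[1,[0,-0.002,-0.004],[0,0,0]],[1,[0,-0.001,-0.004],[0,0,0]],[1,[0,-0.002,-0.004],[0,0,0]],[1,[0,-0.002,-0.005],[0,0,0]],[1,[0,-0.002,-0.004],[0,0,0]],[1,[0,-0.001,-0.004],[0,0,0]],[1,[0,-0.002,-0.004],[0,0,0]],[1,[0,-0.002,-0.004],[0,0,0]],[1,[0,-0.002,-0.004],[0,0,0]],[1,[0,-0.002,-0.004],[0,0,0]]])

```text
time_s: 41.85
eef_pos: [557.2, -160.7, 266.7]
ee_rot: [0.004, 1.0, -0.023, 0.002]
force: [1.5, -14.0, 4.1]
grip_width: 0.118
grip_force: 39.1
```

Call:
servo_tool(commands=[[1,[0,-0.002,-0.004],[0,0,0]],[1,[0,-0.002,-0.004],[0,0,0]],[1,[0,-0.002,-0.004],[0,0,0]],[1,[0,-0.003,-0.004],[0,0,0]],[1,[0,-0.003,-0.004],[0,0,0]],[1,[0,-0.002,-0.004],[0,0,0]],[1,[0,-0.003,-0.004],[0,0,0]],[1,[0,-0.003,-0.003],[0,0,0]],[1,[0,-0.003,-0.003],[0,0,0]],[1,[0,-0.003,-0.003],[0,0,0]]])

```text
time_s: 42.68
eef_pos: [558.1, -135.7, 304.9]
ee_rot: [0.005, 1.0, -0.024, 0.002]
force: [-2.3, -18.9, 11.5]
grip_width: 0.117
grip_force: 39.6
```

Call:
servo_tool(commands=[[1,[0,-0.003,-0.003],[0,0,0]],[1,[0,-0.003,-0.003],[0,0,0]],[1,[0,-0.003,-0.003],[0,0,0]],[1,[0,-0.003,-0.003],[0,0,0]],[1,[0,-0.003,-0.003],[0,0,0]],[1,[0,-0.003,-0.003],[0,0,0]],[1,[0,-0.003,-0.003],[0,0,0]],[1,[0,-0.003,-0.003],[0,0,0]],[1,[0,-0.004,-0.003],[0,0,0]],[1,[0,-0.004,-0.004],[0,0,0]]])

```text
time_s: 43.52
eef_pos: [559.3, -104.3, 337.0]
ee_rot: [0.006, 1.0, -0.025, 0.003]
force: [-4.3, -18.1, 16.2]
grip_width: 0.118
grip_force: 39.2
```

```bash
python3 find.py; python3 -c "
from h import *;s=sense();print(s['eef_pos'],s['force'],s['grip_width'])"
```

```text
top trough [273, 217, 8, 7, 39] med -10.0 38.0 33.0 zmax 41.0 [122. 112.  99.]
top colour [229, 203, 4, 4, 12] med 43.0 166.0 47.0 zmax 52.0 [150. 154. 158.]
top colour [230, 220, 4, 4, 12] med -5.0 165.0 49.0 zmax 55.0 [150. 154. 159.]
top colour [231, 236, 4, 5, 12] med -53.0 164.0 47.0 zmax 52.0 [150. 154. 159.]
side trough [308, 257, 27, 35, 243] med -57.0 -26.0 31.0 zmax 43.0 [112. 106.  96.]
side trough [339, 256, 10, 11, 91] med 1.0 31.0 31.0 zmax 42.0 [145. 137. 123.]
side trough [306, 299, 10, 11, 34] med -75.0 -169.0 31.0 zmax 44.0 [104. 103.  95.]
side trough [313, 299, 19, 12, 104] med -41.0 -168.0 29.0 zmax 43.0 [105. 104.  96.]
side trough [352, 302, 24, 12, 155] med 54.0 -168.0 29.0 zmax 45.0 [102. 101.  93.]
[ 559.27732532 -103.62009899  337.51177896] [ -5.11084145 -18.83329085  18.66176513] 0.1117602329118434
```

All three large balls are in the pan (tops at about 49 mm, sieve y 165). I'll lower the deck along the same arc.

Call:
servo_tool(commands=[[1,[0,0.007,0.006],[0,0,0]],[1,[0,0.008,0.007],[0,0,0]],[1,[0,0.008,0.008],[0,0,0]],[1,[0,0.008,0.008],[0,0,0]],[1,[0,0.007,0.009],[0,0,0]],[1,[0,0.007,0.009],[0,0,0]],[1,[0,0.006,0.009],[0,0,0]],[1,[0,0.006,0.01],[0,0,0]],[1,[0,0.005,0.01],[0,0,0]],[1,[0,0.005,0.01],[0,0,0]]])

```text
time_s: 44.45
eef_pos: [556.9, -169.5, 248.0]
ee_rot: [0.003, 1.0, -0.023, 0.002]
force: [3.5, -9.5, 2.2]
grip_width: 0.112
grip_force: 41.2
```

```bash
python3 - <<'E'
from h import *
p=sense()["eef_pos"]; f=lambda t:(-224*np.cos(t-.094),136.5+21+224*np.sin(t-.094))
t=.094+np.arcsin((p[2]-157.5)/224); print(p,t)
y=p[1]+(f(0)[0]-f(t)[0]); print("remaining dy,dz", f(t)[0]-f(0)[0], p[2]-136.5, "end y",y)
for k in np.linspace(t,0,11): print(np.round(f(k),1),end=" ")
E
```

```text
[ 556.90160479 -169.46521083  247.9860573 ] 0.5098368595700903
remaining dy,dz 18.100693054964296 111.48605730371236 end y -187.56590388097246
[-204.9  248. ] [-209.3  237.4] [-213.1  226.7] [-216.3  215.7] [-219.   204.6] [-221.1  193.4] [-222.6  182.1] [-223.6  170.7] [-224.   159.3] [-223.8  147.9] [-223.   136.5]
```

Call:
servo_tool(commands=[[1,[0,0.004,0.01],[0,0,0]],[1,[0,0.004,0.011],[0,0,0]],[1,[0,0.003,0.011],[0,0,0]],[1,[0,0.003,0.011],[0,0,0]],[1,[0,0.002,0.011],[0,0,0]],[1,[0,0.001,0.011],[0,0,0]],[1,[0,0.001,0.011],[0,0,0]],[1,[0,0,0.011],[0,0,0]],[1,[0,0,0.01],[0,0,0]],[1,[0,-0.001,0.009],[0,0,0]]])

```text
time_s: 45.28
eef_pos: [556.3, -186.3, 140.9]
ee_rot: [0.003, 1.0, -0.023, 0.001]
force: [2.7, -14.8, -2.9]
grip_width: 0.117
grip_force: 43.3
```

Call:
servo_tool(commands=[[1,[0,0,0.004],[0,0,0]],[1,[0,0,0],[0,0,0]]])

```text
time_s: 45.45
eef_pos: [556.3, -186.2, 136.9]
ee_rot: [0.002, 1.0, -0.023, 0.001]
force: [4.2, -12.1, -6.4]
grip_width: 0.122
grip_force: 43.4
```

Back at rest height. I'll release, withdraw and do the final check.

Call:
servo_tool(commands=[[0.2,[0,0,0],[0,0,0]],[0.2,[0,0,0],[0,0,0]],[0.2,[0,0,-0.02],[0,0,0]],[0.2,[0,0,-0.03],[0,0,0]],[0.2,[0,0,-0.04],[0,0,0]],[0.2,[0,0,-0.04],[0,0,0]],[0.2,[0,0,-0.03],[0,0,0]],[0.2,[0,0,0],[0,0,0]],[0.2,[0,0,0],[0,0,0]]])

```text
time_s: 46.2
eef_pos: [555.9, -183.4, 298.0]
ee_rot: [0.001, 1.0, -0.022, 0.001]
force: [-0.1, -0.2, -1.2]
grip_width: 0.4
grip_force: 0.0
```

```bash
python3 find.py; python3 - <<'E'
from h import *
s=sense();print(s['time_s'],s['eef_pos'],s['force'])
for n in("top","side"):
    c=capture(n);P=cloud(c);px=c["pixels"].astype(int)
    for nm,lo,hi in(("handle",[480,-215,110],[640,-160,200]),("knob",[350,-230,110],[470,-80,200]),):
        q=P[(px.max(2)<70)&(P>lo).all(2)&(P<hi).all(2)]; print(n,nm,len(q),np.median(q,0).round(1) if len(q) else 0)
E
```

```text
top trough [275, 214, 8, 10, 64] med -5.0 35.0 33.0 zmax 43.0 [124. 116. 103.]
top trough [293, 225, 9, 3, 20] med -32.0 -15.0 34.0 zmax 38.0 [136. 128. 113.]
top trough [302, 233, 5, 9, 23] med -64.0 -32.0 32.0 zmax 39.0 [99. 89. 78.]
top colour [222, 204, 3, 4, 11] med 42.0 185.0 46.0 zmax 54.0 [153. 157. 162.]
top colour [223, 237, 4, 4, 12] med -52.0 185.0 49.0 zmax 54.0 [152. 157. 161.]
side trough [308, 264, 12, 28, 101] med -73.0 -34.0 32.0 zmax 45.0 [112. 107.  97.]
side trough [323, 265, 12, 9, 82] med -35.0 -21.0 33.0 zmax 39.0 [157. 150. 136.]
side trough [306, 299, 26, 12, 150] med -48.0 -169.0 29.0 zmax 44.0 [102. 101.  94.]
side trough [353, 302, 23, 12, 175] med 55.0 -169.0 29.0 zmax 45.0 [99. 98. 91.]
46.3 [ 555.35606262 -183.22409078  295.18129159] [ 0.38018613 -0.20668154 -0.97692846]
top handle 0 0
top knob 0 0
side handle 290 [ 565.  -189.6  147.9]
side knob 164 [ 411.  -163.3  157.8]
```

Call:
servo_tool(commands=[[0.2,[0,0,0],[0,0,0]],[0.2,[0,0,0],[0,0,0]],[0.2,[0,0,0],[0,0,0]],[0.2,[0,0,0],[0,0,0]],[0.2,[0,0,0],[0,0,0]],[0.2,[0,0,0],[0,0,0]],[0.2,[0,0,0],[0,0,0]],[0.2,[0,0,0],[0,0,0]],[0.2,[0,0,0],[0,0,0]],[0.2,[0,0,0],[0,0,0]]])

```text
time_s: 47.23
eef_pos: [555.8, -183.6, 296.3]
ee_rot: [-0.0, 1.0, -0.023, 0.0]
force: [0.2, 0.0, 1.0]
grip_width: 0.403
grip_force: 0.0
```

```bash
cat > fin.py <<'E'
from h import *
S=np.array([565.7,34.2]);a=-.038
c=capture("top");P=cloud(c);px=c["pixels"].astype(int)
d=P[...,:2]-S; X=np.cos(a)*d[...,0]+np.sin(a)*d[...,1]; Y=-np.sin(a)*d[...,0]+np.cos(a)*d[...,1]; Z=P[...,2]
m=(abs(X)<98)&(Y>64)&(Y<200)&(Z>18)&(Z<60)
k,L,st,ce=cv2.connectedComponentsWithStats(m.astype(np.uint8))
for i in range(1,k):
    if st[i,4]>8: q=L==i; print(st[i].tolist(),np.median(X[q]).round(),np.median(Y[q]).round(),"zmax",Z[q].max().round(),px[q].mean(0).round())
E
python3 fin.py
```

```text
[265, 183, 1, 10, 10] 86.0 65.0 zmax 52.0 [126. 122. 114.]
[218, 198, 17, 50, 584] -6.0 182.0 zmax 56.0 [140. 135. 122.]
```

Call:
servo_tool(commands=[[0.2,[0,0,0],[0,0,0]],[0.2,[0,0,0],[0,0,0]],[0.2,[0,0,0],[0,0,0]],[0.2,[0,0,0],[0,0,0]],[0.2,[0,0,0],[0,0,0]],[0.2,[0,0,0],[0,0,0]],[0.2,[0,0,0],[0,0,0]],[0.2,[0,0,0],[0,0,0]],[0.2,[0,0,0],[0,0,0]],[0.2,[0,0,0],[0,0,0]]])

```text
time_s: 48.12
eef_pos: [555.8, -183.6, 296.3]
ee_rot: [0.0, 1.0, -0.022, 0.0]
force: [-0.0, -0.5, 0.3]
grip_width: 0.4
grip_force: 0.0
```

```bash
python3 fin.py; python3 find.py | grep top
```

```text
[265, 183, 1, 10, 10] 84.0 65.0 zmax 52.0 [126. 122. 114.]
[218, 198, 17, 50, 586] -5.0 181.0 zmax 55.0 [140. 135. 122.]
top trough [275, 214, 8, 10, 65] med -6.0 35.0 34.0 zmax 41.0 [125. 117. 103.]
top trough [293, 225, 9, 3, 21] med -31.0 -15.0 33.0 zmax 38.0 [135. 127. 113.]
top trough [303, 234, 5, 8, 22] med -65.0 -33.0 35.0 zmax 43.0 [99. 89. 78.]
top colour [222, 204, 3, 4, 11] med 41.0 185.0 49.0 zmax 53.0 [153. 157. 162.]
top colour [222, 221, 4, 3, 10] med -4.0 184.0 47.0 zmax 51.0 [153. 157. 163.]
top colour [223, 237, 4, 4, 12] med -52.0 184.0 50.0 zmax 51.0 [152. 157. 161.]
```

All three large balls rest against the pan's far wall and the three small ones lie in the trough. The pin stands in the beaker and the deck is down, so I'm handing in.

```bash
python3 -c "
from rig import *
print(finish_job())"
```

```text
the job is handed in; nothing more can be done
None
```

I handed the job in at about 48 s of the 210 s. My last measurements showed the three small balls in the trough, the three large ones at rest in the pan, the pin standing in the beaker and the deck back down; the hand-in gave no verdict.

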